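Lay the lighting controller over the ledge into its test nest

ROBOT

A 6-joint arm with a two-finger parallel gripper is mounted at the origin on the work surface. World frame = base frame: x ahead of the robot, y to its left, z up, the work surface at z = 0. Lengths are in m, angles in degrees, forces in N, time in s.
With the tool pointing down it reaches from about 0.4 to 0.825 m from the base axis. Payload 7 kg.
Tool frame: the origin (TCP) lies between the finger pads; the fingertips stand 19 mm ahead of it and the grasp point (between the pads) is the TCP (r.finger_overhang is the distance from the TCP to the fingertips, in m); z points along the fingers, y is the direction in which the jaws open and shut (so a half turn about z gives the same grasp; the last joint's range is limited). The gripper opens to 88 mm and grips with 3 to 60 N. Pads are 19 mm wide; open, the fingers measure 130 mm over their backs; the gripper's body (78 mm by 193 mm) begins 47 mm behind the grasp point.
Start: joints at [-54.368, 20.546, 0.682, 0, -70.136, -16.507], TCP at [0.221, -0.638, 0.207] pointing down, gripper open.
Joint ranges: [-176.03, 176.03], [-82.01, 121.73], [-58.28, 71.71], [-173.87, 95.51], [-174.79, -0.11], [-173.66, 173.66]. Speed limits (degrees/s): [136.94, 136.94, 172.46, 180, 180, 180].

INTERFACE

Orientations are given as [roll, pitch, yaw] about the fixed x, y, z axes, in that order (R = Rz(yaw) Ry(pitch) Rx(roll)).
In Python, from plant import r, optics gives the robot as it stands. The module is installed in compiled form; this text tells all that it offers.
- The arm moves only by the tool step_arm, never from a script. Its argument "increments" is a list of rows, each an object of numbers: "tx", "ty", "tz": the shift along the world's x, y, z in mm; "ax", "ay", "az": the turn, a rotation vector about the world's x, y, z in degrees; "claw": the gripper command: -1 is shut, 1 is fully open, values between are in proportion. In form: [{"tx": .., "ty": .., "tz": .., "ax": .., "ay": .., "az": .., "claw": ..}, ...]. A call has 1 to 12 rows; each row shifts and turns the commanded pose from where the row before left it; what a row does not reach is not made up. A row lasts 1/10 s, in which the tool goes at most 50 mm and 8.59 degrees, less where a joint would pass 70% of its speed; a pose out of reach is approached as far as the arm can. A call with a gripper value outside its range is refused whole. The fingers move at their own pace and stop on an object; "newtons" is the grip in N (left out, the last holds). Time passes only in rows, so rows that do not move let the fingers close. It gives the time, the measured TCP pose, the force and the opening at its end, in the units of the state.
- r.get_state(): the state, without advancing time (a new reading comes with each control period).
- optics.capture(name): name is "side" or "top"; returns a dict with "image" (480x640x3 uint8, blue, green, red), "depth" (480x640 float32, m along the optical axis (not along the pixel's ray), 0 where there is no reading), "fx", "fy", "cx", "cy" (pixels), "distortion" ([k1, k2, p1, p2, k3] as OpenCV has them; the pictures are not rectified), "R" (3x3) and "t" (3): a world point X has camera coordinates R X + t. Camera axes: x right, y down, z forward; pixel columns grow to the right and rows downward; lengths in m; the calibration is good to about 2 mm. A picture is of the moment at which its call begins.
- r.close_job(): hands the job in, once; it reports no verdict.
The state is a dict: "time_s": time; "joints": joint angles; "qd": joint speeds; "joint_torque": joint torques, N m; "tcp_pos": TCP position; "eef_rot": TCP orientation; "contact_force": force on the tool from outside, world axes, zero at the start; "moment": the same for the moment, N m; "gripper_width": finger opening in m.
Only numpy, scipy, OpenCV 4.12 (cv2) and the standard library are available. Lean on these libraries where they do the work, as an engineer would, in place of code of your own. Each camera call takes 0.05 s, during which the arm holds its last target. There are 200 camera calls.

TASK

Lay the dark controller box on its side in the test nest and plug it in: slide it along the bench until its foot stands square against the nest's ledge, tip it forward over the ledge by pushing high on its grey front panel so that this panel ends up facing the ceiling, then slide it along the shelf until it has pushed the orange contact bar fully home. Push steadily and gently, keeping the push on the box under 25 N, leave the bottle, mouse and cup where they are, and finish with the hand clear.

Things in the scene. Friction and masses are not known exactly. Their poses are not given: they have to be found in the camera images.
- unit: Dark steel controller box, 78 mm deep (x), 100 wide (y), 100 tall (z), 0.45-0.75 kg; too bulky to grip. Origin: centre of its underside (foot). Starts upright, -x face (grey panel) to the robot, +x face 12-35 mm from the ledge; brass pads on its top. Pushed below 40 mm it slides upright, pushed high too early it may topple. Tips with 3-6 N near the top, falls by itself from about 50 degrees.
- nest: Fixed aluminium shelf with grey liner, 150 mm long (x), 160 wide (y), top 10 mm above the bench. Origin on the bench below the middle of the ledge, its 10 mm high front face towards the robot; +x runs from the ledge over the shelf, z up. Blue block 45 mm high at the far end. A box just tipped overhangs the ledge by 10 to 25 mm; fully home its foot end lies 5 mm past the ledge, its pad end 105 mm.
- contact_bar (a joint): Slide of the orange contact bar at the shelf's far end: 100 mm wide, 36 tall, 14 thick, lower edge 3 mm above the shelf. 0 = out (start, face 97 mm past the ledge), 0.008 m = fully home at a hard stop; moves along the nest's +x with a steady friction of about 4.5 N and stays where it is left. Pushing it home through the box takes about 7 to 17 N in all.
- bar_face (a point): Centre of the contact bar's face that meets the box, 31 mm above the bench; axes as the nest's.
- solvent: Bystander: plastic bottle 52 mm in diameter, 120 mm tall with blue cap; origin at the centre of its underside.
- mouse: Bystander: black computer mouse, 100 x 60 x 32 mm; origin at the centre of its underside.
- screw_cup: Bystander: blue cup 60 mm in diameter, 50 mm tall; origin at the centre of its underside.
Things that resemble listed ones, but are neither listed nor needed, are in the scene too. Of the things that look like the unit, the middle-sized one is meant. Several things look just like the nest: the one meant starts farthest from the robot's base.

How it is judged:
By the outcome, as a careful person would: the job done as asked, in the order asked, and still so for the second after the job is handed in, with the robot touching nothing.
It also fails if it takes over 67 s, if anything falls off the work surface, if the arm or the gripper's body presses on something with over 40 N, if the wrist force passes 120 N, or if a joint passes its speed limit or range.

## Working session

There is one attempt and no reset: what is moved stays moved. The work goes in short steps, Python scripts to look and compute and a tool call to move; the robot and the scene stay as the last step left them, time stands still between calls to the robot, and variables do not carry over. Pictures are saved under pics/ and viewed, about 8 in all and at most 12, crops included, and the job is handed in when it is done.

Besides the shell and the picture viewer there is one more tool, called after "Call:" as name(argument=value, ...), one argument or row to a line, values as JSON. step_arm: Moves the arm, as the interface text tells. Its arguments: {"type":"object","properties":{"increments":{"type":"array","items":{"type":"object","properties":{"tx":{"type":"number"},"ty":{"type":"number"},"tz":{"type":"number"},"ax":{"type":"number"},"ay":{"type":"number"},"az":{"type":"number"},"claw":{"type":"number"}}}},"newtons":{"type":"number"}},"required":["increments"]}

```bash
mkdir -p pics; cat > h.py <<'E'
import numpy as np, cv2
from plant import r, optics
def cap(n,f=None):
    c=optics.capture(n)
    if f: cv2.imwrite('pics/'+f,c['image'])
    return c
def K(c): return np.array([[c['fx'],0,c['cx']],[0,c['fy'],c['cy']],[0,0,1.]])
def ray(c,uv):
    p=cv2.undistortPoints(np.array(uv,float).reshape(-1,1,2),K(c),np.array(c['distortion'],float)).reshape(-1,2)
    d=np.c_[p,np.ones(len(p))]@np.array(c['R'])
    o=-np.array(c['R']).T@np.array(c['t']); return o,d
def onplane(c,uv,z):
    o,d=ray(c,uv); return o+d*((z-o[2])/d[:,2])[:,None]
def cloud(c):
    v,u=np.mgrid[0:480,0:640]; o,d=ray(c,np.c_[u.ravel(),v.ravel()])
    return (o+d*c['depth'].reshape(-1,1)).reshape(480,640,3)
def proj(c,X):
    return cv2.projectPoints(np.array(X,float).reshape(-1,3),cv2.Rodrigues(np.array(c['R'],float))[0],np.array(c['t'],float),K(c),np.array(c['distortion'],float))[0].reshape(-1,2)
E
python3 - <<'E'
from h import *
a=cap('top','t0.png');b=cap('side','s0.png')
for c in(a,b):
    print(-np.array(c['R']).T@np.array(c['t']),np.array(c['R'])[2],c['fx'])
print(r.get_state())
E
```

```text
[0.28063538 0.0161783  1.15118116] [ 0.09977682  0.00872517 -0.99497159] 560.6109507321427
[-0.19948316  0.61325511  0.83161941] [ 0.5315759  -0.52220418 -0.66688069] 585.2342810671909
{'time_s': 0.1, 'joints': array([-5.43683927e+01,  2.05877702e+01,  6.39743543e-01, -1.66235451e-02,
       -7.01371224e+01, -1.65082095e+01]), 'qd': array([ 0.02254119, -0.23419966,  0.19054056,  0.15547427,  0.06237047,
        0.06354889]), 'joint_torque': array([ 4.32080069e-04, -5.84161878e+01,  2.93750685e+01,  7.01543033e+00,
        1.01429559e-02, -8.60570026e-05]), 'tcp_pos': array([ 0.2209596 , -0.63731756,  0.20642043]), 'eef_rot': array([ 1.79913920e+02, -9.21349951e-03, -1.60882255e+02]), 'contact_force': array([-0.23326101,  0.48122159, -0.12535434]), 'moment': array([0.01916053, 0.00101132, 0.02898953]), 'gripper_width': 0.08800114852131807}
```

View pics/t0.png

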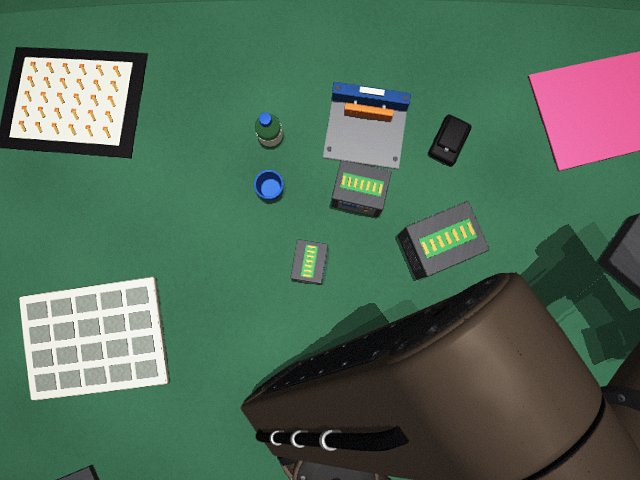

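View pics/s0.png

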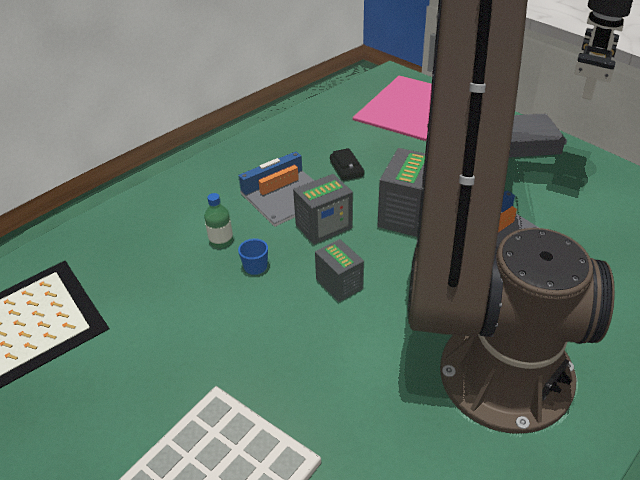

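Top view: the far nest is at about (365,125), with the middle-sized unit in front of it at (362,190). The mouse is at (450,140), the bottle at (268,128) and the cup at (268,185). The large decoy box is at (443,240) and the small one at (310,262). The side view agrees.

```bash
cat > meas.py <<'E'
from h import *
def rect(P,m,roi):
    x0,y0,x1,y1=roi; M=np.zeros(m.shape,bool); M[y0:y1,x0:x1]=m[y0:y1,x0:x1]
    Q=P[M][:,:2]; b=cv2.minAreaRect((Q*1000).astype(np.float32)); return len(Q),b,np.median(P[M][:,2])
E
python3 - <<'E'
from meas import *
for n in('top','side'):
    c=cap(n); P=cloud(c); Z=P[...,2]; X=P[...,0];Y=P[...,1]; im=c['image'].astype(int)
    ok=c['depth']>0
    hsv=cv2.cvtColor(c['image'],cv2.COLOR_BGR2HSV); h,s,v=[hsv[...,i].astype(int) for i in range(3)]
    roiU=(320,150,400,225) if n=='top' else (285,170,360,250)
    print(n,'unit top',rect(P,ok&(abs(Z-.1)<.006),roiU))
    roiN=(315,75,415,180) if n=='top' else (235,145,310,225)
    grey=(s<60)&(v>80)
    print('shelf',rect(P,ok&(abs(Z-.010)<.006)&grey,roiN))
    org=(h>5)&(h<20)&(s>150)&(v>100)
    x0,y0,x1,y1=roiN; M=np.zeros(Z.shape,bool);M[y0:y1,x0:x1]=True
    print('orange top',rect(P,ok&org&(Z>.042),roiN), Z[M&org].min(),Z[M&org].max())
    blue=(h>100)&(h<125)&(s>120)
    print('blue',rect(P,ok&blue&(abs(Z-.045)<.008),roiN))
    g=M&ok&~grey&(h>60)&(h<90); print('bench z',np.median(Z[g]))
    for nm,roi,zz in (('bottle',(250,108,290,150),.11),('cup',(250,165,290,205),.05),('mouse',(425,110,475,170),.03),('big',(390,195,495,285),.1),('small',(285,235,330,290),.07)):
        if n=='top':
            x0,y0,x1,y1=roi; m=np.zeros(Z.shape,bool);m[y0:y1,x0:x1]=True; m&=Z>.015
            q=P[m]; print(nm,q.min(0).round(3),q.max(0).round(3))
c=cap('top');I=c['image'][70:230,300:420];cv2.imwrite('pics/c0.png',cv2.resize(I,None,fx=5,fy=5)[:, :600])
cv2.imwrite('pics/c0.png',cv2.resize(I,(600,800))[:600] if 0 else cv2.resize(I,(450,600)))
E
```

```text
top unit top (2055, ((502.1519775390625, -51.75300979614258), (100.17086791992188, 78.01757049560547), 76.6527328491211), np.float64(0.09959172189818788))
shelf (3746, ((628.6550903320312, -65.54533386230469), (161.45481872558594, 127.82089233398438), 81.58808135986328), np.float64(0.00937005952976766))
orange top (309, ((669.5928344726562, -71.84636688232422), (98.82205963134766, 13.794296264648438), 80.84137725830078), np.float64(0.04797019063871044)) 0.0045973834156707305 1.1511811641685952
blue (420, ((702.2734985351562, -77.50696563720703), (158.47531127929688, 28.495819091796875), 81.00147247314453), np.float64(0.05088440305627129))
bench z -0.0006168898196328154
bottle [0.281 0.016 0.016] [0.651 0.157 1.151]
cup [0.281 0.016 0.015] [0.543 0.16  1.151]
mouse [ 0.281 -0.288  0.015] [0.672 0.016 1.151]
big [ 0.281 -0.286  0.015] [0.465 0.016 1.151]
small [0.281 0.014 0.018] [0.4   0.085 1.151]
side unit top (1192, ((500.9972229003906, -52.853004455566406), (102.18165588378906, 83.93549346923828), 76.74584197998047), np.float64(0.09939331821052128))
shelf (1368, ((636.5845336914062, -64.866943359375), (163.4910125732422, 153.52642822265625), 78.5173568725586), np.float64(0.009474701791566287))
orange top (238, ((668.9354248046875, -72.10966491699219), (101.67784881591797, 20.92181968688965), 80.34928131103516), np.float64(0.04772467858781537)) 0.01178234786535326 0.8316194132172714
blue (294, ((702.8380126953125, -77.58638000488281), (163.39244079589844, 29.93603515625), 80.82910919189453), np.float64(0.04642661648419316))
bench z 0.0002775057057932129
```

View pics/c0.png

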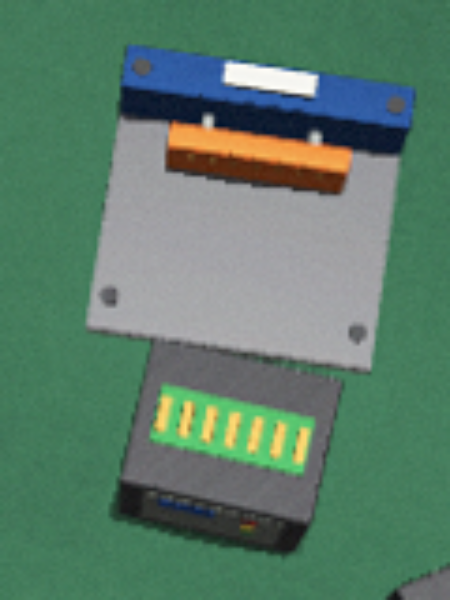

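Crop: nest yaw is about −9° and unit yaw about −13°, with a gap of roughly 25 mm and brass pads on top. Next I measure the neighbours, to see what clearance the gripper body has.

```bash
python3 - <<'E'
from meas import *
c=cap('top'); P=cloud(c); Z=P[...,2]; ok=c['depth']>0
for nm,roi,lo in (('bottle',(250,108,290,150),.02),('cup',(250,165,290,205),.02),('mouse',(425,110,475,170),.012),('big',(390,195,495,285),.02),('small',(285,235,330,290),.02)):
    x0,y0,x1,y1=roi; m=np.zeros(Z.shape,bool);m[y0:y1,x0:x1]=True; m&=ok&(Z>lo)&(Z<.2)
    z=np.percentile(Z[m],95); b=cv2.minAreaRect((P[m&(Z>z-.012)][:,:2]*1000).astype(np.float32))
    print(nm,z.round(3),cv2.boxPoints(b).round().tolist() if nm in('big','small') else b)
E
```

```text
bottle 0.12 ((628.3583374023438, 131.9852752685547), (24.87244987487793, 23.246076583862305), 2.602656841278076)
cup 0.052 ((513.9518432617188, 130.70462036132812), (56.434200286865234, 56.07637405395508), 12.85929012298584)
mouse 0.034 ((617.2688598632812, -243.42706298828125), (54.64573287963867, 93.7969970703125), 63.45893478393555)
big 0.132 [[324.0, -168.0], [374.0, -288.0], [468.0, -249.0], [418.0, -129.0]]
small 0.08 [[314.0, 25.0], [391.0, 13.0], [401.0, 72.0], [324.0, 85.0]]
```

Measured in world coordinates:

| Item | Position | Yaw |
|---|---|---|
| Ledge origin | ≈ (0.567, −0.056) | ≈ −9° |
| Unit centre | (0.502, −0.052) | −13.3° |

The big decoy (132 mm tall, near corner at (0.418, −0.129)) and the small decoy (80 mm tall) leave a narrow lane. I'll align the jaw axis, and so the long body side, with the push direction, shut the fingers, and tilt the tool forward.

Call:
step_arm(
  increments=[
    {"tz": 30,"ty": 20,"claw": -1},
    {"tx": 15,"ty": 45,"tz": 15,"az": 5,"claw": -1},
    {"tx": 15,"ty": 45,"tz": 10,"az": 5,"claw": -1},
    {"tx": 15,"ty": 45,"az": 5,"claw": -1},
    {"tx": 15,"ty": 45,"az": 5,"claw": -1},
    {"tx": 15,"ty": 45,"az": 5,"claw": -1},
    {"tx": 15,"ty": 45,"az": 5,"claw": -1},
    {"tx": 15,"ty": 45,"az": 5,"claw": -1},
    {"tx": 15,"ty": 45,"az": 5,"claw": -1},
    {"tx": 15,"ty": 45,"az": 5,"claw": -1},
    {"tx": 15,"ty": 45,"az": 5,"claw": -1},
    {"tx": 15,"ty": 45,"az": 5,"claw": -1},
  ],
  newtons=20,
)

```text
$.increments[0]: bad value
```

Call:
step_arm(
  increments=[
    {"tx": 0,"ty": 20,"tz": 30,"ax": 0,"ay": 0,"az": 0,"claw": -1},
    {"tx": 15,"ty": 45,"tz": 10,"ax": 0,"ay": 0,"az": 5,"claw": -1},
    {"tx": 15,"ty": 45,"tz": 10,"ax": 0,"ay": 0,"az": 5,"claw": -1},
    {"tx": 15,"ty": 45,"tz": 0,"ax": 0,"ay": 0,"az": 5,"claw": -1},
    {"tx": 15,"ty": 45,"tz": 0,"ax": 0,"ay": 0,"az": 5,"claw": -1},
    {"tx": 15,"ty": 45,"tz": 0,"ax": 0,"ay": 0,"az": 5,"claw": -1},
    {"tx": 15,"ty": 45,"tz": 0,"ax": 0,"ay": 0,"az": 5,"claw": -1},
    {"tx": 15,"ty": 45,"tz": 0,"ax": 0,"ay": 0,"az": 5,"claw": -1},
    {"tx": 15,"ty": 45,"tz": 0,"ax": 0,"ay": 0,"az": 5,"claw": -1},
    {"tx": 15,"ty": 45,"tz": 0,"ax": 0,"ay": 0,"az": 5,"claw": -1},
    {"tx": 15,"ty": 45,"tz": 0,"ax": 0,"ay": 0,"az": 5,"claw": -1},
    {"tx": 15,"ty": 45,"tz": 0,"ax": 0,"ay": 0,"az": 5,"claw": -1},
  ],
  newtons=20,
)

```text
time_s: 1.5
tcp_pos: [0.3862, -0.1209, 0.2578]
eef_rot: [-179.9, 0.0, -105.7]
contact_force: [1.1, -0.7, 0.3]
gripper_width: 0.001
```

Call:
step_arm(
  increments=[
    {"tx": 12,"ty": 40,"tz": 0,"ax": 0,"ay": 0,"az": 6.7,"claw": -1},
    {"tx": 13,"ty": 40,"tz": 0,"ax": -1.2,"ay": -7.4,"az": 0,"claw": -1},
    {"tx": 0,"ty": 0,"tz": 0,"ax": -1.2,"ay": -7.4,"az": 0,"claw": -1},
    {"tx": 0,"ty": 0,"tz": 0,"ax": -1.2,"ay": -7.4,"az": 0,"claw": -1},
    {"tx": 0,"ty": 0,"tz": 0,"ax": -1.2,"ay": -7.4,"az": 0,"claw": -1},
    {"tx": 0,"ty": 0,"tz": 0,"ax": 0,"ay": 0,"az": 0,"claw": -1},
  ],
)

```text
time_s: 2.1
tcp_pos: [0.4058, -0.0483, 0.2518]
eef_rot: [-151.0, -0.3, -99.1]
contact_force: [-0.5, -1.8, -1.6]
gripper_width: 0.0004
```

```bash
python3 - <<'E'
from h import *
s=r.get_state();print(s['joints'].round(1),s['tcp_pos'].round(4),s['eef_rot'].round(1),s['contact_force'].round(1))
cap('side','s1.png')
E
```

```text
[ 45.5 -32.3 -57.4  30.5 -51.6 -71. ] [ 0.4058 -0.0483  0.2518] [-151.    -0.3  -99.1] [-0.5 -1.8 -1.6]
```

View pics/s1.png

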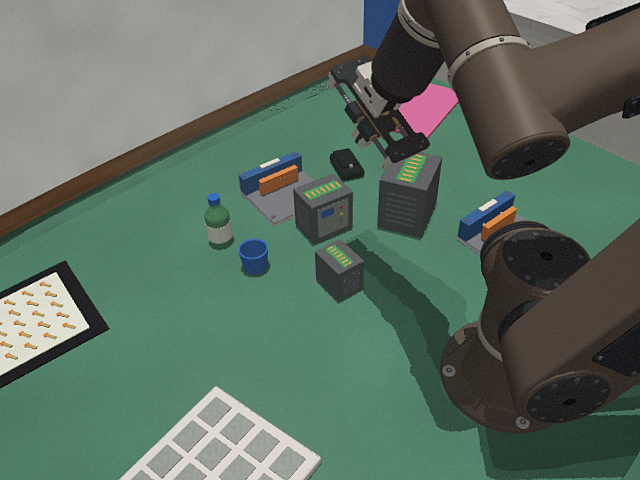

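The long body side does run along the push direction. The 30° tilt folds the elbow against its limit (J3 at −57°), so I reduce the tilt and check the joints.

Call:
step_arm(
  increments=[
    {"tx": 2,"ty": 2,"tz": 0,"ax": 1.2,"ay": 7.4,"az": 0,"claw": -1},
    {"tx": 2,"ty": 2,"tz": 0,"ax": 1.2,"ay": 7.4,"az": 0,"claw": -1},
    {"tx": 0,"ty": 0,"tz": -20,"ax": 0,"ay": 0,"az": 0,"claw": -1},
    {"tx": 0,"ty": 0,"tz": -20,"ax": 0,"ay": 0,"az": 0,"claw": -1},
    {"tx": 0,"ty": 0,"tz": 0,"ax": 0,"ay": 0,"az": 0,"claw": -1},
  ],
)

```text
time_s: 2.65
tcp_pos: [0.4141, -0.0428, 0.2157]
eef_rot: [-165.8, -0.4, -99.4]
contact_force: [0.1, -0.3, 0.3]
gripper_width: 0.0004
```

```bash
python3 - <<'E'
from h import *
s=r.get_state();print(s['joints'].round(1),s['tcp_pos'].round(4),s['eef_rot'].round(1),s['contact_force'].round(1))
E
```

```text
[ 31.7 -16.8 -43.6  12.  -53.1 -47.4] [ 0.4141 -0.0428  0.2157] [-165.8   -0.4  -99.4] [ 0.1 -0.3  0.3]
```

Call:
step_arm(
  increments=[
    {"tx": 0,"ty": 0,"tz": -40,"ax": 0,"ay": 0,"az": 0.4,"claw": -1},
    {"tx": 0,"ty": 0,"tz": -40,"ax": 0,"ay": 0,"az": 0,"claw": -1},
    {"tx": 0,"ty": 0,"tz": -40,"ax": 0,"ay": 0,"az": 0,"claw": -1},
    {"tx": 0,"ty": 0,"tz": -30,"ax": 0,"ay": 0,"az": 0,"claw": -1},
    {"tx": 0,"ty": 0,"tz": -15,"ax": 0,"ay": 0,"az": 0,"claw": -1},
    {"tx": 0,"ty": 0,"tz": 0,"ax": 0,"ay": 0,"az": 0,"claw": -1},
  ],
)

```text
time_s: 3.25
tcp_pos: [0.4255, -0.0448, 0.0644]
eef_rot: [-167.0, 0.1, -98.8]
contact_force: [0.0, 0.2, 1.0]
gripper_width: 0.0004
```

```bash
python3 - <<'E'
from h import *
s=r.get_state();print(s['joints'].round(1),s['tcp_pos'].round(4),s['eef_rot'].round(1),s['contact_force'].round(1))
cap('side','s2.png')
i=cv2.imread('pics/s2.png')[120:330,220:500]; cv2.imwrite('pics/s2c.png',cv2.resize(i,(800,600)))
E
```

```text
[ 27.2  -2.6 -58.   18.1 -24.9 -51.8] [ 0.4255 -0.0448  0.0644] [-1.67e+02  1.00e-01 -9.88e+01] [0.  0.2 1. ]
```

View pics/s2c.png

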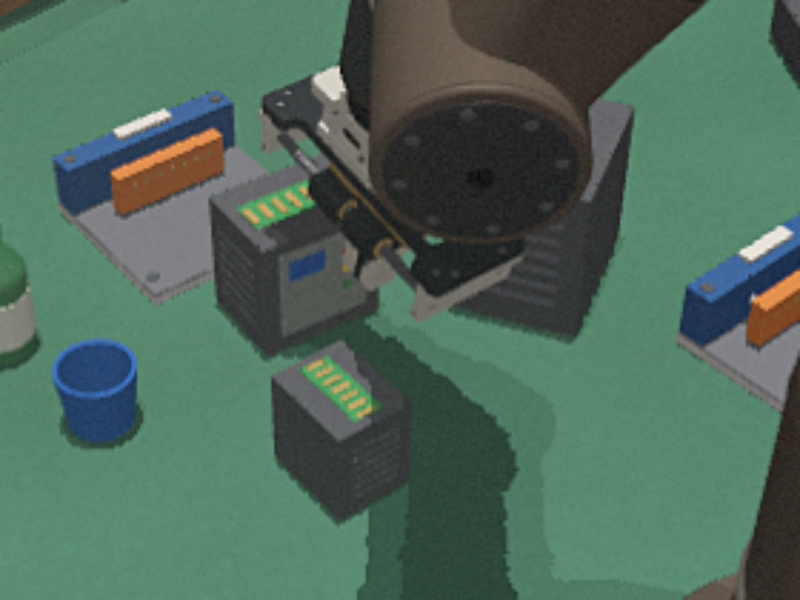

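The shut fingers stand about 15 mm from the panel, with the box untouched. The arm is at its J3 limit, so I flatten the tilt and lower to the pushing height.

Call:
step_arm(
  increments=[
    {"tx": 0,"ty": 0,"tz": 0,"ax": 0.6,"ay": 3.5,"az": 0,"claw": -1},
    {"tx": 0,"ty": 0,"tz": 0,"ax": 0.6,"ay": 3.5,"az": 0,"claw": -1},
    {"tx": 0,"ty": 0,"tz": -5,"ax": 0,"ay": 0,"az": 0,"claw": -1},
    {"tx": 0,"ty": 0,"tz": -5,"ax": 0,"ay": 0,"az": 0,"claw": -1},
    {"tx": 0,"ty": 0,"tz": 0,"ax": 0,"ay": 0,"az": 0,"claw": -1},
  ],
)

```text
time_s: 3.8
tcp_pos: [0.423, -0.0453, 0.0542]
eef_rot: [-174.0, 0.3, -98.8]
contact_force: [-0.0, -0.0, -0.8]
gripper_width: 0.0005
```

```bash
python3 - <<'E'
from h import *
s=r.get_state();print(s['joints'].round(1),s['tcp_pos'].round(4),s['eef_rot'].round(1),s['contact_force'].round(1))
E
```

```text
[ 23.7   2.7 -48.5   5.4 -33.6 -36.9] [ 0.423  -0.0453  0.0542] [-174.     0.3  -98.8] [-0.  -0.  -0.8]
```

Call:
step_arm(
  increments=[
    {"tx": 4,"ty": -0.3,"tz": 0,"ax": 0,"ay": 0,"az": 0,"claw": -1},
    {"tx": 4,"ty": -0.3,"tz": 0,"ax": 0,"ay": 0,"az": 0,"claw": -1},
    {"tx": 4,"ty": -0.3,"tz": 0,"ax": 0,"ay": 0,"az": 0,"claw": -1},
    {"tx": 2,"ty": -0.1,"tz": 0,"ax": 0,"ay": 0,"az": 0,"claw": -1},
    {"tx": 2,"ty": -0.1,"tz": 0,"ax": 0,"ay": 0,"az": 0,"claw": -1},
    {"tx": 2,"ty": -0.1,"tz": 0,"ax": 0,"ay": 0,"az": 0,"claw": -1},
    {"tx": 2,"ty": -0.1,"tz": 0,"ax": 0,"ay": 0,"az": 0,"claw": -1},
  ],
)

```text
time_s: 4.5
tcp_pos: [0.4444, -0.0461, 0.0547]
eef_rot: [-174.0, 0.3, -98.8]
contact_force: [-0.9, -0.2, 0.2]
gripper_width: 0.0006
```

Call:
step_arm(
  increments=[
    {"tx": 2,"ty": 0,"tz": 0,"ax": 0,"ay": 0,"az": 0,"claw": -1},
    {"tx": 2,"ty": 0,"tz": 0,"ax": 0,"ay": 0,"az": 0,"claw": -1},
    {"tx": 2,"ty": 0,"tz": 0,"ax": 0,"ay": 0,"az": 0,"claw": -1},
  ],
)

```text
time_s: 4.8
tcp_pos: [0.4504, -0.0461, 0.0547]
eef_rot: [-174.0, 0.3, -98.8]
contact_force: [-0.2, 0.1, 0.3]
gripper_width: 0.0011
```

Call:
step_arm(
  increments=[
    {"tx": 2,"ty": 0,"tz": 0,"ax": 0,"ay": 0,"az": 0,"claw": -1},
    {"tx": 2,"ty": 0,"tz": 0,"ax": 0,"ay": 0,"az": 0,"claw": -1},
    {"tx": 2,"ty": 0,"tz": 0,"ax": 0,"ay": 0,"az": 0,"claw": -1},
  ],
)

```text
time_s: 5.1
tcp_pos: [0.4542, -0.0468, 0.0541]
eef_rot: [-174.2, 0.2, -98.8]
contact_force: [-7.3, 0.0, 4.0]
gripper_width: 0.0004
```

Call:
step_arm(
  increments=[
    {"tx": 1,"ty": 0,"tz": 0,"ax": 0,"ay": 0,"az": 0,"claw": -1},
    {"tx": 1,"ty": 0,"tz": 0,"ax": 0,"ay": 0,"az": 0,"claw": -1},
  ],
)

```text
time_s: 5.3
tcp_pos: [0.4562, -0.0468, 0.0541]
eef_rot: [-174.2, 0.2, -98.9]
contact_force: [-6.6, 0.3, 5.3]
gripper_width: 0.0003
```

```bash
cat > u.py <<'E'
from meas import *
def state():
    s=r.get_state();print(s['joints'].round(1),s['tcp_pos'].round(4),s['contact_force'].round(1),s['moment'].round(2),s['time_s'])
# height slice of the unit (dark points) vs nest frame
O=np.array([.5669,-.0555]);A=np.radians(-9.05)
def nestxy(Q): d=Q[...,:2]-O; return np.stack([d[...,0]*np.cos(A)+d[...,1]*np.sin(A),-d[...,0]*np.sin(A)+d[...,1]*np.cos(A)],-1)
def pads(c):
    hsv=cv2.cvtColor(c['image'],cv2.COLOR_BGR2HSV); h,s,v=[hsv[...,i].astype(int) for i in range(3)]
    P=cloud(c)
    m=((h>40)&(h<75)&(s>120)&(v>110))|((h>15)&(h<35)&(s>100)&(v>120))
    N=nestxy(P); m&=(abs(N[...,1])<.08)&(N[...,0]>-.12)&(N[...,0]<.12)&(c['depth']>0)
    q=P[m]; 
    if len(q)<30: return len(q)
    b=cv2.minAreaRect((q[:,:2]*1000).astype(np.float32)); return len(q),q.mean(0).round(4),nestxy(np.array(b[0])/1000).round(4),b[1],b[2],np.std(q[:,2]).round(4)
E
python3 - <<'E'
from u import *
state()
for n in('top','side'): print(pads(cap(n,n+'_p.png')))
i=cv2.imread('pics/side_p.png')[150:270,260:420]; cv2.imwrite('pics/s3c.png',cv2.resize(i,(800,600)))
E
```

```text
[ 21.4   6.2 -44.3   4.8 -34.4 -34.1] [ 0.4562 -0.0468  0.0541] [-6.6  0.3  5.3] [ 0.03  2.75 -0.09] 5.3
(121, array([ 0.651 , -0.0566,  0.0407]), array([0.0501, 0.041 ]), (74.75, 188.97039794921875), 42.92087173461914, np.float64(0.0175))
(40, array([ 0.5558, -0.0365,  0.0836]), array([0.0245, 0.0189]), (63.40520095825195, 188.99560546875), 70.12570190429688, np.float64(0.0265))
```

View pics/s3c.png

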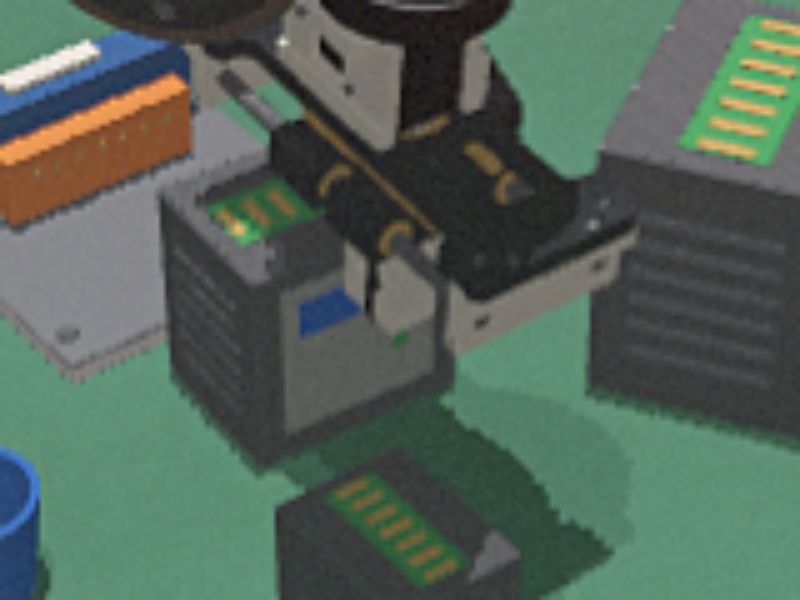

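The shut fingertips are touching the panel centrally and the box is upright. A 5 N vertical force component is unwanted, so I ease up slightly while continuing.

Call:
step_arm(
  increments=[
    {"tx": 0,"ty": 0,"tz": 1,"ax": 0,"ay": 0,"az": 0,"claw": -1},
    {"tx": 0,"ty": 0,"tz": 0,"ax": 0,"ay": 0,"az": 0,"claw": -1},
  ],
)

```text
time_s: 5.6
tcp_pos: [0.4575, -0.0464, 0.0555]
eef_rot: [-174.1, 0.3, -98.8]
contact_force: [-3.7, -2.0, 0.9]
gripper_width: 0.0007
```

Call:
step_arm(
  increments=[
    {"tx": 1,"ty": 0,"tz": 0,"ax": 0,"ay": 0,"az": 0,"claw": -1},
    {"tx": 1,"ty": 0,"tz": 0,"ax": 0,"ay": 0,"az": 0,"claw": -1},
    {"tx": 1,"ty": 0,"tz": 0,"ax": 0,"ay": 0,"az": 0,"claw": -1},
  ],
)

```text
time_s: 5.9
tcp_pos: [0.4603, -0.0464, 0.0554]
eef_rot: [-174.1, 0.3, -98.8]
contact_force: [-5.1, -0.3, 2.8]
gripper_width: 0.0004
```

```bash
python3 - <<'E'
from u import *
state()
for n in('top','side'):
    c=cap(n,n+'_q.png')
    P=cloud(c);N=nestxy(P);Z=P[...,2]
    # unit's +x, +y top corner region & -x face
    hsv=cv2.cvtColor(c['image'],cv2.COLOR_BGR2HSV);
    m=(c['depth']>0)&(abs(Z-.1)<.005)&(N[...,0]>-.15)&(N[...,0]<.03)&(abs(N[...,1])<.07)
    q=N[m]; print(n,m.sum(), np.percentile(q,[1,99],axis=0).round(4).tolist() if m.sum() else 0)
i=cv2.imread('pics/top_q.png')[60:260,260:500]; cv2.imwrite('pics/t4c.png',cv2.resize(i,(720,600)))
E
```

```text
[ 21.2   6.4 -43.8   4.8 -34.6 -33.9] [ 0.4603 -0.0464  0.0554] [-5.1 -0.3  2.8] [ 0.02  2.36 -0.11] 5.9
top 31 [[-0.0362, 0.0339], [-0.0145, 0.043]]
side 641 [[-0.1307, -0.0084], [-0.0154, 0.0448]]
```

View pics/t4c.png

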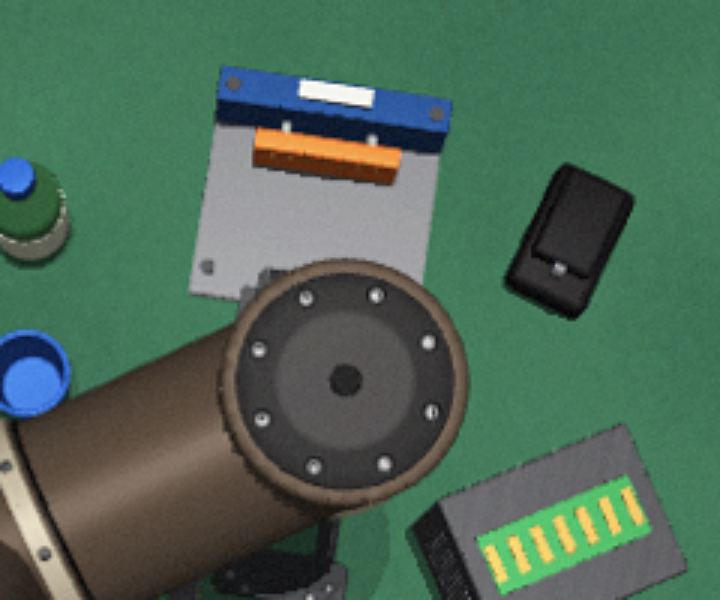

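Top view: the forearm hides the unit. The depth points put the box's far edge about 14 mm before the ledge. The bottle, cup and mouse are untouched. I continue the slide.

Call:
step_arm(
  increments=[
    {"tx": 1.5,"ty": 0,"tz": 0.1,"ax": 0,"ay": 0,"az": 0,"claw": -1},
    {"tx": 1.5,"ty": 0,"tz": 0.1,"ax": 0,"ay": 0,"az": 0,"claw": -1},
    {"tx": 1.5,"ty": 0,"tz": 0,"ax": 0,"ay": 0,"az": 0,"claw": -1},
    {"tx": 1.5,"ty": 0,"tz": 0,"ax": 0,"ay": 0,"az": 0,"claw": -1},
  ],
)

```text
time_s: 6.4
tcp_pos: [0.4665, -0.0463, 0.0557]
eef_rot: [-174.1, 0.3, -98.8]
contact_force: [-5.8, 0.3, 3.8]
gripper_width: 0.0002
```

Call:
step_arm(
  increments=[
    {"tx": 1.5,"ty": 0,"tz": 0,"ax": 0,"ay": 0,"az": 0,"claw": -1},
    {"tx": 1.5,"ty": 0,"tz": 0,"ax": 0,"ay": 0,"az": 0,"claw": -1},
    {"tx": 1,"ty": 0,"tz": 0,"ax": 0,"ay": 0,"az": 0,"claw": -1},
  ],
)

```text
time_s: 6.7
tcp_pos: [0.4705, -0.0463, 0.0557]
eef_rot: [-174.1, 0.3, -98.8]
contact_force: [-5.7, -0.7, 3.8]
gripper_width: 0.0001
```

Call:
step_arm(
  increments=[
    {"tx": 1,"ty": -0.1,"tz": 0,"ax": 0,"ay": 0,"az": 0,"claw": -1},
    {"tx": 1,"ty": -0.1,"tz": 0,"ax": 0,"ay": 0,"az": 0,"claw": -1},
  ],
)

```text
time_s: 6.9
tcp_pos: [0.4724, -0.0465, 0.0557]
eef_rot: [-174.1, 0.3, -98.8]
contact_force: [-5.1, 0.2, 3.8]
gripper_width: 0.0005
```

Call:
step_arm(
  increments=[
    {"tx": 1,"ty": -0.1,"tz": 0,"ax": 0,"ay": 0,"az": 0,"claw": -1},
    {"tx": 1,"ty": -0.1,"tz": 0,"ax": 0,"ay": 0,"az": 0,"claw": -1},
  ],
)

```text
time_s: 7.1
tcp_pos: [0.4745, -0.0467, 0.0557]
eef_rot: [-174.1, 0.3, -98.8]
contact_force: [-5.3, 0.4, 3.7]
gripper_width: 0.0005
```

```bash
cat >> u.py <<'E'
def edges(n='side'):
    c=cap(n,n+'_last.png'); P=cloud(c);N=nestxy(P);Z=P[...,2]
    m=(c['depth']>0)&(abs(Z-.1)<.004)&(N[...,0]>-.15)&(N[...,0]<.03)&(abs(N[...,1])<.07)
    m=cv2.morphologyEx(m.astype(np.uint8),cv2.MORPH_OPEN,np.ones((3,3)))>0
    q=N[m]; out=[]
    print(n,m.sum())
    for lo in range(-60,60,10):   # far edge position per lateral strip
        s=q[(q[:,1]*1000>=lo)&(q[:,1]*1000<lo+10)]
        if len(s)>8: out.append((lo+5,round(float(np.percentile(s[:,0],97))*1000,1),round(float(np.percentile(s[:,0],3))*1000,1)))
    print(out, (np.percentile(q[:,1],[1,99])*1000).round(1))
E
python3 - <<'E'
from u import *
state(); edges()
E
```

```text
[ 20.4   7.7 -42.1   4.6 -35.  -32.9] [ 0.4745 -0.0467  0.0557] [-5.3  0.4  3.7] [ 0.05  2.3  -0.06] 7.1
side 545
[(-5, -4.5, -60.0), (5, -4.8, -77.6), (15, -5.7, -78.9), (25, -3.2, -78.2), (35, -2.7, -76.8), (45, -7.1, -76.7)] [-3.1 46.6]
```

Call:
step_arm(
  increments=[
    {"tx": 1,"ty": -0.1,"tz": 0,"ax": 0,"ay": 0,"az": 0,"claw": -1},
    {"tx": 1,"ty": -0.1,"tz": 0,"ax": 0,"ay": 0,"az": 0,"claw": -1},
  ],
)

```text
time_s: 7.35
tcp_pos: [0.476, -0.047, 0.0556]
eef_rot: [-174.1, 0.3, -98.8]
contact_force: [-8.9, 0.1, 6.6]
gripper_width: 0.0004
```

Call:
step_arm(
  increments=[
    {"tx": 1,"ty": -0.1,"tz": 0,"ax": 0,"ay": 0,"az": 0,"claw": -1},
  ],
)

```text
time_s: 7.45
tcp_pos: [0.4763, -0.0474, 0.0554]
eef_rot: [-174.2, 0.2, -98.8]
contact_force: [-8.8, -1.3, 5.8]
gripper_width: 0.0003
```

Call:
step_arm(
  increments=[
    {"tx": 1,"ty": -0.1,"tz": 0,"ax": 0,"ay": 0,"az": 0,"claw": -1},
  ],
)

```text
time_s: 7.55
tcp_pos: [0.4772, -0.0476, 0.0554]
eef_rot: [-174.2, 0.2, -98.8]
contact_force: [-7.2, -1.4, 5.1]
gripper_width: 0.0006
```

Call:
step_arm(
  increments=[
    {"tx": 0.7,"ty": -0.1,"tz": 0,"ax": 0,"ay": 0,"az": 0,"claw": -1},
  ],
)

```text
time_s: 7.65
tcp_pos: [0.4782, -0.0476, 0.0554]
eef_rot: [-174.2, 0.3, -98.8]
contact_force: [-8.2, -1.7, 5.2]
gripper_width: 0.0004
```

Call:
step_arm(
  increments=[
    {"tx": 0.7,"ty": -0.1,"tz": 0,"ax": 0,"ay": 0,"az": 0,"claw": -1},
  ],
)

```text
time_s: 7.75
tcp_pos: [0.4788, -0.0478, 0.0554]
eef_rot: [-174.2, 0.3, -98.8]
contact_force: [-8.5, -0.8, 5.7]
gripper_width: 0.0006
```

Call:
step_arm(
  increments=[
    {"tx": 0.7,"ty": -0.1,"tz": 0,"ax": 0,"ay": 0,"az": 0,"claw": -1},
  ],
)

```text
time_s: 7.85
tcp_pos: [0.4795, -0.0479, 0.0554]
eef_rot: [-174.2, 0.3, -98.8]
contact_force: [-8.7, -1.6, 4.9]
gripper_width: 0.0009
```

```bash
python3 - <<'E'
from u import *
state(); edges()
E
```

```text
[ 20.    8.2 -41.4   4.5 -35.2 -32.4] [ 0.4795 -0.0479  0.0554] [-8.7 -1.6  4.9] [-0.4   3.25 -0.2 ] 7.85
side 461
[(-5, 4.6, -26.5), (5, 1.3, -67.8), (15, 1.9, -74.1), (25, 2.6, -73.7), (35, 1.1, -74.4), (45, -1.8, -66.9)] [-4.4 45.4]
```

```bash
cat >> u.py <<'E'
def topplane():
    c=cap('side'); P=cloud(c);N=nestxy(P);Z=P[...,2]
    m=(c['depth']>0)&(Z>.088)&(Z<.112)&(N[...,0]>-.085)&(N[...,0]<.02)&(abs(N[...,1])<.055)
    m=cv2.erode(cv2.morphologyEx(m.astype(np.uint8),cv2.MORPH_OPEN,np.ones((3,3))),np.ones((3,3)))>0
    M=np.c_[N[m],np.ones(m.sum())]; z=Z[m]; k=np.ones(len(z),bool)
    for _ in range(6):
        w=np.linalg.lstsq(M[k],z[k],rcond=None)[0]; e=z-M@w; k=abs(e)<2.0*np.std(e[k])
    print('top plane slope deg x,y',np.degrees(w[:2]).round(2),'z at -40:',(w@[-.04,.02,1]).round(4),k.sum(),np.std(e[k]).round(4))
    # +y side face line: yaw
    s=(c['depth']>0)&(Z>.02)&(Z<.09)&(N[...,0]>-.085)&(N[...,0]<.0)&(N[...,1]>.03)&(N[...,1]<.06)
    q=N[s]; k=np.ones(len(q),bool)
    for _ in range(6):
        p=np.polyfit(q[k,0],q[k,1],1); e=q[:,1]-np.polyval(p,q[:,0]); k=abs(e)<2*np.std(e[k])
    print('+y side yaw vs nest',np.degrees(np.arctan(p[0])).round(2),'lat at -39',np.polyval(p,-.039).round(4),k.sum(),np.std(e[k]).round(4))
E
python3 - <<'E'
from u import *
topplane()
E
```

```text
top plane slope deg x,y [-2.36  0.27] z at -40: 0.1015 395 0.0012
+y side yaw vs nest -1.7 lat at -39 0.0439 447 0.0009
```

The box is starting to tip (2.4°) before it is square (yaw −1.7°). I back off, tilt the tool to push lower, and push on the −y side to square it.

Call:
step_arm(
  increments=[
    {"tx": -3,"ty": 0.5,"tz": 0,"ax": 0,"ay": 0,"az": 0,"claw": -1},
    {"tx": -5,"ty": 1,"tz": 0,"ax": 0,"ay": 0,"az": 0,"claw": -1},
    {"tx": -12,"ty": 2,"tz": 0,"ax": 0,"ay": 0,"az": 0,"claw": -1},
    {"tx": -3,"ty": -13,"tz": 0,"ax": -0.6,"ay": -4,"az": 0,"claw": -1},
    {"tx": -3,"ty": -12,"tz": 0,"ax": -0.6,"ay": -4,"az": 0,"claw": -1},
    {"tx": 0,"ty": 0,"tz": 0,"ax": -0.6,"ay": -4,"az": 0,"claw": -1},
    {"tx": 0,"ty": 0,"tz": 0,"ax": -0.6,"ay": -4,"az": 0,"claw": -1},
    {"tx": 0,"ty": 0,"tz": -9,"ax": 0,"ay": 0,"az": 0,"claw": -1},
    {"tx": 0,"ty": 0,"tz": 0,"ax": 0,"ay": 0,"az": 0,"claw": -1},
  ],
)

```text
time_s: 8.85
tcp_pos: [0.4735, -0.0803, 0.0747]
eef_rot: [-161.1, 2.1, -98.1]
contact_force: [0.1, -0.7, 1.2]
gripper_width: 0.0008
```

```bash
python3 - <<'E'
from u import *
state(); print(r.get_state()['eef_rot'],nestxy(r.get_state()['tcp_pos'])); topplane()
E
```

```text
[ 17.5  -0.8 -58.3  23.6 -15.8 -47.7] [ 0.4735 -0.0803  0.0747] [ 0.1 -0.7  1.2] [ 0.02  1.19 -0.01] 8.85
[-161.14471282    2.08018604  -98.11634233] [-0.08832263 -0.03918517]
top plane slope deg x,y [0.1  0.07] z at -40: 0.0996 834 0.0012
+y side yaw vs nest -1.6 lat at -39 0.0439 449 0.0008
```

Call:
step_arm(
  increments=[
    {"tx": -5,"ty": 1,"tz": 0,"ax": 1,"ay": 5,"az": -0.5,"claw": -1},
    {"tx": -6,"ty": 1,"tz": 0,"ax": 1,"ay": 4,"az": -0.5,"claw": -1},
    {"tx": -8,"ty": 1,"tz": 0,"ax": 0,"ay": 0,"az": 0,"claw": -1},
    {"tx": 0,"ty": 0,"tz": -10,"ax": 0,"ay": 0,"az": 0,"claw": -1},
    {"tx": 0,"ty": 0,"tz": -12,"ax": 0,"ay": 0,"az": 0,"claw": -1},
    {"tx": 0,"ty": 0,"tz": 0,"ax": 0,"ay": 0,"az": 0,"claw": -1},
  ],
)

```text
time_s: 9.5
tcp_pos: [0.4546, -0.0797, 0.0516]
eef_rot: [-169.8, 2.3, -99.5]
contact_force: [0.7, 0.0, 1.1]
gripper_width: 0.0001
```

```bash
python3 - <<'E'
from u import *
state(); print(r.get_state()['eef_rot'],nestxy(r.get_state()['tcp_pos']))
E
```

```text
[ 16.8   4.3 -48.2   5.3 -27.5 -31.1] [ 0.4546 -0.0797  0.0516] [0.7 0.  1.1] [-0.01  0.74 -0.03] 9.5
[-169.75780547    2.33449345  -99.49582376] [-0.10708013 -0.04155418]
```

Call:
step_arm(
  increments=[
    {"tx": 4,"ty": -0.3,"tz": 0,"ax": 0,"ay": 0,"az": 0,"claw": -1},
    {"tx": 4,"ty": -0.3,"tz": 0,"ax": 0,"ay": 0,"az": 0,"claw": -1},
    {"tx": 2,"ty": -0.2,"tz": 0,"ax": 0,"ay": 0,"az": 0,"claw": -1},
    {"tx": 2,"ty": -0.2,"tz": 0,"ax": 0,"ay": 0,"az": 0,"claw": -1},
  ],
)

```text
time_s: 9.9
tcp_pos: [0.4695, -0.0802, 0.054]
eef_rot: [-169.5, 2.5, -99.5]
contact_force: [1.0, 0.1, -0.0]
gripper_width: 0.0003
```

Call:
step_arm(
  increments=[
    {"tx": 1,"ty": -0.1,"tz": 0,"ax": 0,"ay": 0,"az": 0,"claw": -1},
    {"tx": 1,"ty": -0.1,"tz": 0,"ax": 0,"ay": 0,"az": 0,"claw": -1},
  ],
)

```text
time_s: 10.1
tcp_pos: [0.4711, -0.0805, 0.0538]
eef_rot: [-169.5, 2.4, -99.5]
contact_force: [-0.8, -0.6, -1.1]
gripper_width: 0.0006
```

Call:
step_arm(
  increments=[
    {"tx": 1,"ty": -0.1,"tz": 0,"ax": 0,"ay": 0,"az": 0,"claw": -1},
    {"tx": 1,"ty": -0.1,"tz": 0,"ax": 0,"ay": 0,"az": 0,"claw": -1},
  ],
)

```text
time_s: 10.3
tcp_pos: [0.472, -0.0809, 0.0534]
eef_rot: [-169.6, 2.4, -99.5]
contact_force: [-2.8, -0.9, 3.3]
gripper_width: 0.0004
```

Call:
step_arm(
  increments=[
    {"tx": 1,"ty": -0.1,"tz": 0,"ax": 0,"ay": 0,"az": 0,"claw": -1},
  ],
)

```text
time_s: 10.4
tcp_pos: [0.4729, -0.0811, 0.0533]
eef_rot: [-169.6, 2.4, -99.5]
contact_force: [-4.0, -2.1, 1.0]
gripper_width: 0.0006
```

Call:
step_arm(
  increments=[
    {"tx": 1,"ty": -0.1,"tz": 0,"ax": 0,"ay": 0,"az": 0,"claw": -1},
  ],
)

```text
time_s: 10.5
tcp_pos: [0.4741, -0.0812, 0.0533]
eef_rot: [-169.6, 2.4, -99.5]
contact_force: [-4.5, -1.7, 0.4]
gripper_width: 0.0006
```

Call:
step_arm(
  increments=[
    {"tx": 0.7,"ty": -0.1,"tz": 0,"ax": 0,"ay": 0,"az": 0,"claw": -1},
  ],
)

```text
time_s: 10.6
tcp_pos: [0.4749, -0.0813, 0.0533]
eef_rot: [-169.6, 2.4, -99.5]
contact_force: [-5.5, -2.0, 1.9]
gripper_width: 0.0007
```

Call:
step_arm(
  increments=[
    {"tx": 0.7,"ty": -0.1,"tz": 0,"ax": 0,"ay": 0,"az": 0,"claw": -1},
  ],
)

```text
time_s: 10.7
tcp_pos: [0.4754, -0.0815, 0.0533]
eef_rot: [-169.6, 2.4, -99.5]
contact_force: [-8.3, -1.4, 5.1]
gripper_width: 0.0005
```

```bash
python3 - <<'E'
from u import *
state(); topplane(); edges()
E
```

```text
[ 15.7   6.  -45.5   4.8 -28.1 -29.4] [ 0.4754 -0.0815  0.0533] [-8.3 -1.4  5.1] [-0.53  3.27 -0.06] 10.7
top plane slope deg x,y [ 0.09 -0.26] z at -40: 0.0996 770 0.0012
+y side yaw vs nest 0.54 lat at -39 0.0437 463 0.0008
side 961
[(-45, -0.5, -54.1), (-35, -3.2, -80.6), (-25, -1.8, -77.6), (-15, -1.9, -75.0), (-5, -0.7, -76.7), (5, -4.8, -77.5), (15, -1.7, -76.5), (25, -2.3, -77.4), (35, -4.1, -75.6), (45, -3.5, -74.7)] [-43.4  44.5]
```

The box is now square: yaw is within about 0.5°, it is upright, and its far edge is at the ledge. I back off, centre, and rise to push high on the panel.

Call:
step_arm(
  increments=[
    {"tx": -3,"ty": 0.5,"tz": 0,"ax": 0,"ay": 0,"az": 0,"claw": -1},
    {"tx": -12,"ty": 2,"tz": 0,"ax": 0,"ay": 0,"az": 0,"claw": -1},
    {"tx": 0,"ty": 0,"tz": 25,"ax": 0,"ay": 0,"az": 0,"claw": -1},
    {"tx": 2,"ty": 12,"tz": 26,"ax": 0,"ay": 0,"az": 0,"claw": -1},
    {"tx": 3,"ty": 22,"tz": 0,"ax": 0,"ay": 0,"az": 0,"claw": -1},
    {"tx": 0,"ty": 0,"tz": 0,"ax": 0,"ay": -2,"az": 0.5,"claw": -1},
  ],
)

```text
time_s: 11.4
tcp_pos: [0.4692, -0.0421, 0.1068]
eef_rot: [-167.2, 2.9, -98.8]
contact_force: [-0.4, -0.3, -0.5]
gripper_width: 0.0002
```

```bash
python3 - <<'E'
from u import *
state(); print(r.get_state()['eef_rot'],nestxy(r.get_state()['tcp_pos'])); topplane(); edges()
E
```

```text
[ 22.6  -1.6 -46.    7.6 -33.4 -37.5] [ 0.4692 -0.0421  0.1068] [-0.4 -0.3 -0.5] [-0.1   0.92 -0.02] 11.4
[-167.23417968    2.92103378  -98.76316192] [-0.09863699 -0.00211424]
top plane slope deg x,y [ 0.19 -0.21] z at -40: 0.0995 668 0.0012
+y side yaw vs nest 0.55 lat at -39 0.0437 449 0.0008
side 850
[(-45, 0.7, -28.0), (-35, -1.1, -38.7), (-25, -2.7, -47.5), (-15, -4.0, -73.6), (-5, -5.1, -76.9), (5, -4.3, -76.8), (15, -3.1, -76.1), (25, -3.0, -76.1), (35, -1.8, -76.7), (45, -4.7, -71.7)] [-44.8  44.3]
```

Call:
step_arm(
  increments=[
    {"tx": 3,"ty": -4,"tz": 0,"ax": 0,"ay": 0,"az": 0,"claw": -1},
    {"tx": 3,"ty": -0.5,"tz": 0,"ax": 0,"ay": 0,"az": 0,"claw": -1},
    {"tx": 2,"ty": -0.3,"tz": 0,"ax": 0,"ay": 0,"az": 0,"claw": -1},
    {"tx": 2,"ty": -0.3,"tz": 0,"ax": 0,"ay": 0,"az": 0,"claw": -1},
  ],
)

```text
time_s: 11.9
tcp_pos: [0.4768, -0.0499, 0.1046]
eef_rot: [-167.6, 2.8, -98.9]
contact_force: [-0.2, 0.3, -0.5]
gripper_width: 0.0003
```

Call:
step_arm(
  increments=[
    {"tx": 3,"ty": -0.5,"tz": 1,"ax": 0,"ay": 0,"az": 0,"claw": -1},
    {"tx": 3,"ty": -0.5,"tz": 2,"ax": 0,"ay": 0,"az": 0,"claw": -1},
    {"tx": 3,"ty": -0.5,"tz": 2,"ax": 0,"ay": 0,"az": 0,"claw": -1},
  ],
)

```text
time_s: 12.2
tcp_pos: [0.4857, -0.0512, 0.1098]
eef_rot: [-167.6, 2.8, -98.9]
contact_force: [0.2, -0.0, -0.1]
gripper_width: 0.0002
```

Call:
step_arm(
  increments=[
    {"tx": 4,"ty": -0.6,"tz": 2.5,"ax": 0,"ay": 0,"az": 0,"claw": -1},
    {"tx": 4,"ty": -0.6,"tz": 2.5,"ax": 0,"ay": 0,"az": 0,"claw": -1},
    {"tx": 4,"ty": -0.6,"tz": 2.5,"ax": 0,"ay": 0,"az": 0,"claw": -1},
  ],
)

```text
time_s: 12.5
tcp_pos: [0.4979, -0.0529, 0.1175]
eef_rot: [-167.5, 2.8, -98.9]
contact_force: [-0.2, 1.0, -0.8]
gripper_width: 0.0003
```

```bash
python3 - <<'E'
from u import *
state(); print(r.get_state()['eef_rot'],nestxy(r.get_state()['tcp_pos']))
c=cap('side','s5.png')
i=c['image'][130:270,220:410]; cv2.imwrite('pics/s5c.png',cv2.resize(i,(800,590)))
E
```

```text
[ 19.3   0.9 -41.    5.9 -35.9 -32.9] [ 0.4979 -0.0529  0.1175] [-0.2  1.  -0.8] [-0.06  0.83 -0.01] 12.5
[-167.53402597    2.76380292  -98.86905997] [-0.06858219 -0.00832135]
```

View pics/s5c.png

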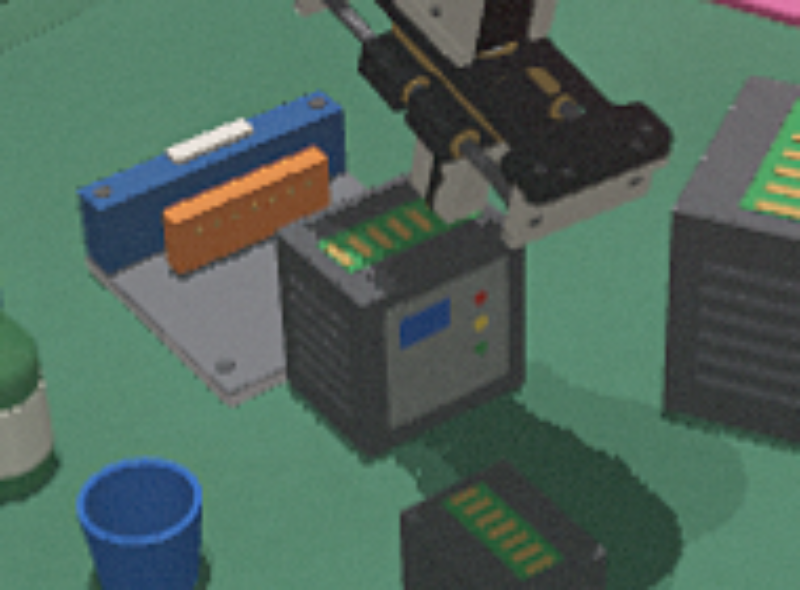

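The box is still upright. My rising path carried the fingertips just over its top edge without touching it. I go back, get lower on the panel, and push before rising.

Call:
step_arm(
  increments=[
    {"tx": 0,"ty": 0,"tz": 5,"ax": 0,"ay": 0,"az": 0,"claw": -1},
    {"tx": -20,"ty": 3,"tz": 0,"ax": 0,"ay": 0,"az": 0,"claw": -1},
    {"tx": -8,"ty": 1.3,"tz": 0,"ax": 0,"ay": 0,"az": 0,"claw": -1},
    {"tx": 0,"ty": 0,"tz": -24,"ax": 0,"ay": 0,"az": 0,"claw": -1},
    {"tx": 0,"ty": 0,"tz": 0,"ax": 0,"ay": 0,"az": 0,"claw": -1},
  ],
)

```text
time_s: 13.05
tcp_pos: [0.4675, -0.049, 0.0965]
eef_rot: [-167.7, 2.7, -98.9]
contact_force: [-0.4, -0.4, -0.0]
gripper_width: 0.0007
```

Call:
step_arm(
  increments=[
    {"tx": 3,"ty": -0.5,"tz": 0,"ax": 0,"ay": 0,"az": 0,"claw": -1},
    {"tx": 3,"ty": -0.5,"tz": 0,"ax": 0,"ay": 0,"az": 0,"claw": -1},
    {"tx": 2,"ty": -0.3,"tz": 0,"ax": 0,"ay": 0,"az": 0,"claw": -1},
  ],
)

```text
time_s: 13.35
tcp_pos: [0.4785, -0.0498, 0.099]
eef_rot: [-167.5, 2.8, -98.9]
contact_force: [-0.8, 0.4, 0.0]
gripper_width: 0.0004
```

Call:
step_arm(
  increments=[
    {"tx": 2,"ty": -0.3,"tz": 0,"ax": 0,"ay": 0,"az": 0,"claw": -1},
    {"tx": 2,"ty": -0.3,"tz": 0,"ax": 0,"ay": 0,"az": 0,"claw": -1},
  ],
)

```text
time_s: 13.55
tcp_pos: [0.4818, -0.0506, 0.0984]
eef_rot: [-167.5, 2.8, -98.9]
contact_force: [0.0, 0.5, -1.2]
gripper_width: 0.0005
```

```bash
python3 - <<'E'
from u import *
state(); print(r.get_state()['eef_rot'],nestxy(r.get_state()['tcp_pos'])); topplane()
E
```

```text
[ 20.5   0.8 -44.7   6.9 -32.5 -35.2] [ 0.4818 -0.0506  0.0984] [ 0.   0.5 -1.2] [-0.04  0.86  0.02] 13.55
[-167.53011637    2.76635762  -98.88435758] [-0.08480463 -0.00851805]
top plane slope deg x,y [ 0.27 -0.25] z at -40: 0.0995 616 0.0011
+y side yaw vs nest 0.33 lat at -39 0.0437 456 0.0008
```

Call:
step_arm(
  increments=[
    {"tx": 1.5,"ty": -0.2,"tz": 0,"ax": 0,"ay": 0,"az": 0,"claw": -1},
    {"tx": 1.5,"ty": -0.2,"tz": 0,"ax": 0,"ay": 0,"az": 0,"claw": -1},
  ],
)

```text
time_s: 13.8
tcp_pos: [0.4845, -0.051, 0.0982]
eef_rot: [-167.5, 2.8, -98.9]
contact_force: [-0.1, -0.2, 0.1]
gripper_width: 0.0002
```

Call:
step_arm(
  increments=[
    {"tx": 1.5,"ty": -0.2,"tz": 0,"ax": 0,"ay": 0,"az": 0,"claw": -1},
    {"tx": 1.5,"ty": -0.2,"tz": 0,"ax": 0,"ay": 0,"az": 0,"claw": -1},
  ],
)

```text
time_s: 14.0
tcp_pos: [0.4875, -0.0513, 0.0982]
eef_rot: [-167.5, 2.8, -98.9]
contact_force: [1.3, 0.1, 0.0]
gripper_width: 0.0006
```

Call:
step_arm(
  increments=[
    {"tx": 1.5,"ty": -0.2,"tz": 0,"ax": 0,"ay": 0,"az": 0,"claw": -1},
    {"tx": 1.5,"ty": -0.2,"tz": 0,"ax": 0,"ay": 0,"az": 0,"claw": -1},
  ],
)

```text
time_s: 14.2
tcp_pos: [0.4905, -0.0517, 0.0982]
eef_rot: [-167.5, 2.8, -98.9]
contact_force: [-0.2, 0.8, 0.0]
gripper_width: 0.0004
```

```bash
python3 - <<'E'
from u import *
state(); print(r.get_state()['eef_rot'],nestxy(r.get_state()['tcp_pos'])); topplane()
E
```

```text
[ 19.9   1.7 -43.7   6.7 -32.5 -34.3] [ 0.4905 -0.0517  0.0982] [-0.2  0.8  0. ] [-0.02  0.8   0.  ] 14.2
[-167.54747386    2.75985997  -98.87700851] [-0.07601753 -0.00829309]
top plane slope deg x,y [ 0.45 -0.22] z at -40: 0.0994 595 0.0013
+y side yaw vs nest 0.45 lat at -39 0.0437 467 0.0008
```

No contact where I expected it, so I look with the predicted tip and box corners drawn in.

```bash
python3 - <<'E'
from u import *
from scipy.spatial.transform import Rotation as Ro
c=cap('side'); s=r.get_state(); R=Ro.from_euler('xyz',s['eef_rot'],degrees=True).as_matrix()
im=c['image'].copy(); x0,y0,w,h=270,140,120,90; k=6.6
big=cv2.resize(im[y0:y0+h,x0:x0+w],None,fx=k,fy=k,interpolation=cv2.INTER_CUBIC)
def dot(X,col): 
    u=(proj(c,X)-[x0-.5,y0-.5])*k
    for p in u: cv2.circle(big,tuple(int(a) for a in p),4,col,-1)
T=s['tcp_pos']; dot([T],(0,0,255)); dot([T+R[:,2]*.019],(255,0,255)); dot([T+R[:,2]*.019+R[:,1]*.02,T+R[:,2]*.019-R[:,1]*.02],(255,255,0))
xn=np.array([np.cos(A),np.sin(A)]);yn=np.array([-xn[1],xn[0]])
for X in(-.078,0):
  for Y in(-.056,.044):
    for Z in(0,.1): dot([np.r_[O+X*xn+Y*yn,Z]],(0,255,255))
cv2.imwrite('pics/s6c.png',big[:594,:792])
E
```

```text
(no output)
```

View pics/s6c.png

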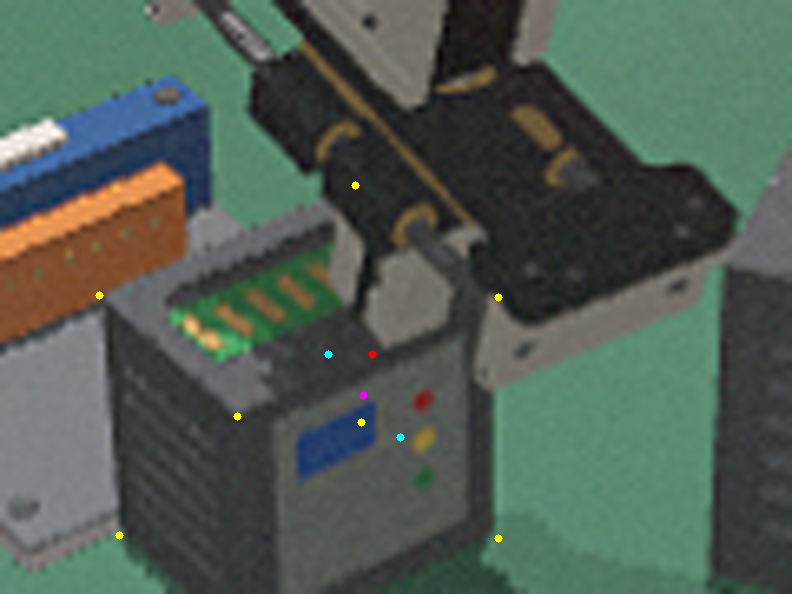

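The projected box corners fit the picture, but the visible fingertips sit well above where the reported TCP puts them. I measure the fingers by depth.

```bash
python3 - <<'E'
from u import *
c=cap('side'); P=cloud(c); x0,y0,k=270,140,6.6
for (a,b) in [(400,290),(410,310),(420,325),(430,330),(385,300),(375,330),(390,340),(345,250),(345,270),(350,290),(355,200),(300,120),(600,260),(520,370)]:
    u,v=round(x0+a/k-.5),round(y0+b/k-.5); p=P[v,u]; print((a,b),p.round(4),nestxy(p).round(4),c['depth'][v,u].round(3),c['image'][v,u])
print(r.get_state()['tcp_pos'],r.get_state()['gripper_width'])
E
```

```text
(400, 290) [ 0.4633 -0.0372  0.1459] [-0.1052  0.0018] 1.149 [110 117 120]
(410, 310) [ 0.4651 -0.0443  0.1338] [-0.1023 -0.005 ] 1.162 [100 107 110]
(420, 325) [ 0.467  -0.0489  0.1229] [-0.0997 -0.0092] 1.173 [109 117 120]
(430, 330) [ 0.4886 -0.0761  0.0941] [-0.0741 -0.0327] 1.218 [64 67 66]
(385, 300) [ 0.471  -0.0391  0.1361] [-0.0973  0.0012] 1.161 [106 116 116]
(375, 330) [ 0.479  -0.0409  0.1184] [-0.089   0.0006] 1.178 [78 82 81]
(390, 340) [ 0.4705 -0.041   0.1203] [-0.0975 -0.0008] 1.172 [104 110 114]
(345, 250) [ 0.4924 -0.0436  0.1427] [-0.0755  0.0001] 1.17 [109 117 119]
(345, 270) [ 0.4954 -0.0462  0.1323] [-0.0721 -0.0021] 1.18 [105 111 116]
(350, 290) [ 0.4891 -0.0427  0.1299] [-0.0789  0.0004] 1.177 [109 118 120]
(355, 200) [ 0.455  -0.0112  0.1945] [-0.1175  0.0261] 1.099 [35 34 35]
(300, 120) [ 0.4824 -0.0173  0.206 ] [-0.0895  0.0245] 1.109 [33 36 35]
(600, 260) [ 0.3747 -0.0265  0.2058] [-0.1943 -0.0016] 1.057 [38 40 37]
(520, 370) [ 0.3915 -0.0129  0.1656] [-0.1799  0.0145] 1.085 [103 109 117]
[ 0.49048779 -0.05172626  0.09816354] 0.0002602225273007099
```

The real fingertips are about 40 mm further back along the tool axis than the stated TCP and overhang imply. So the earlier pushes were at about 75 mm height, but the box did end up upright and square. From here I use a corrected model: tip = TCP − 21 mm along the tool axis, and front face 12 mm ahead. It explains both contact events.

Call:
step_arm(
  increments=[
    {"tx": -12,"ty": 2,"tz": 0,"ax": 0,"ay": 0,"az": 0,"claw": -1},
    {"tx": -13,"ty": 2,"tz": 0,"ax": 0,"ay": 0,"az": 0,"claw": -1},
    {"tx": 0,"ty": 0,"tz": -17,"ax": 0,"ay": 0,"az": 0,"claw": -1},
    {"tx": 0,"ty": 0,"tz": -17,"ax": 0,"ay": 0,"az": 0,"claw": -1},
    {"tx": 0,"ty": 0,"tz": 0,"ax": 0,"ay": 0,"az": 0,"claw": -1},
  ],
)

```text
time_s: 14.85
tcp_pos: [0.4628, -0.0482, 0.0626]
eef_rot: [-167.7, 2.7, -98.9]
contact_force: [-0.9, -0.3, 0.8]
gripper_width: 0.001
```

```bash
python3 - <<'E'
from u import *
print(r.finger_overhang)
state(); print(r.get_state()['eef_rot'],nestxy(r.get_state()['tcp_pos'])); topplane()
E
```

```text
0.019
[ 21.8   2.3 -50.3   9.2 -25.8 -38.9] [ 0.4628 -0.0482  0.0626] [-0.9 -0.3  0.8] [-0.04  0.86 -0.02] 14.85
[-167.72990917    2.67601538  -98.88817529] [-0.10398649 -0.00920725]
top plane slope deg x,y [0.33 0.22] z at -40: 0.0996 565 0.0011
+y side yaw vs nest 0.44 lat at -39 0.0437 459 0.0008
```

Call:
step_arm(
  increments=[
    {"tx": 4,"ty": -0.2,"tz": 0,"ax": 0,"ay": 0,"az": 0,"claw": -1},
    {"tx": 4,"ty": -0.2,"tz": 0,"ax": 0,"ay": 0,"az": 0,"claw": -1},
    {"tx": 4,"ty": -0.2,"tz": 0,"ax": 0,"ay": 0,"az": 0,"claw": -1},
    {"tx": 2,"ty": -0.3,"tz": 0,"ax": 0,"ay": 0,"az": 0,"claw": -1},
    {"tx": 2,"ty": -0.3,"tz": 0,"ax": 0,"ay": 0,"az": 0,"claw": -1},
  ],
)

```text
time_s: 15.4
tcp_pos: [0.4812, -0.0491, 0.0642]
eef_rot: [-167.6, 2.7, -98.9]
contact_force: [-6.2, 1.9, 4.9]
gripper_width: 0.0005
```

Call:
step_arm(
  increments=[
    {"tx": 2,"ty": -0.3,"tz": 0,"ax": 0,"ay": 0,"az": 0,"claw": -1},
    {"tx": 2,"ty": -0.3,"tz": 1,"ax": 0,"ay": 0,"az": 0,"claw": -1},
    {"tx": 2,"ty": -0.3,"tz": 1,"ax": 0,"ay": 0,"az": 0,"claw": -1},
  ],
)

```text
time_s: 15.7
tcp_pos: [0.485, -0.0507, 0.0655]
eef_rot: [-167.8, 2.7, -99.0]
contact_force: [-13.6, 4.4, 12.4]
gripper_width: 0.0004
```

```bash
python3 - <<'E'
from u import *
state(); print(r.get_state()['eef_rot'],nestxy(r.get_state()['tcp_pos'])); topplane()
E
```

```text
[ 20.2   4.3 -47.1   8.1 -26.9 -36.3] [ 0.485  -0.0507  0.0655] [-13.6   4.4  12.4] [1.24 4.35 0.38] 15.7
[-167.76720318    2.66822304  -98.95118861] [-0.08160918 -0.00809184]
top plane slope deg x,y [-2.87 -0.67] z at -40: 0.1018 487 0.0011
+y side yaw vs nest 0.57 lat at -39 0.0438 470 0.0008
```

Tipping has begun (2.9°). Because the panel rises as it tips, the hand must rise as fast as it goes forward.

Call:
step_arm(
  increments=[
    {"tx": 0,"ty": 0,"tz": 1.5,"ax": 0,"ay": 0,"az": 0,"claw": -1},
    {"tx": 1.5,"ty": -0.2,"tz": 2,"ax": 0,"ay": 0,"az": 0,"claw": -1},
    {"tx": 2,"ty": -0.3,"tz": 2,"ax": 0,"ay": 0,"az": 0,"claw": -1},
  ],
)

```text
time_s: 16.05
tcp_pos: [0.4907, -0.0506, 0.0716]
eef_rot: [-167.6, 2.7, -98.9]
contact_force: [-2.4, -0.6, -0.7]
gripper_width: 0.0001
```

Call:
step_arm(
  increments=[
    {"tx": 3,"ty": -0.4,"tz": 3,"ax": 0,"ay": 0,"az": 0,"claw": -1},
    {"tx": 3,"ty": -0.4,"tz": 3,"ax": 0,"ay": 0,"az": 0,"claw": -1},
  ],
)

```text
time_s: 16.25
tcp_pos: [0.4974, -0.0511, 0.078]
eef_rot: [-167.5, 2.8, -98.9]
contact_force: [-0.8, 0.3, -0.6]
gripper_width: 0.0004
```

```bash
python3 - <<'E'
from u import *
state(); print(nestxy(r.get_state()['tcp_pos'])); topplane()
E
```

```text
[ 19.6   4.2 -44.7   7.3 -29.  -34.7] [ 0.4974 -0.0511  0.078 ] [-0.8  0.3 -0.6] [0.03 1.39 0.06] 16.25
[-0.06933367 -0.00657734]
top plane slope deg x,y [-4.24 -1.94] z at -40: 0.1052 476 0.0028
+y side yaw vs nest 0.76 lat at -39 0.0438 439 0.001
```

Call:
step_arm(
  increments=[
    {"tx": 3,"ty": -0.5,"tz": 1.5,"ax": 0,"ay": 0,"az": 0,"claw": -1},
    {"tx": 3,"ty": -0.5,"tz": 1.5,"ax": 0,"ay": 0,"az": 0,"claw": -1},
  ],
)

```text
time_s: 16.5
tcp_pos: [0.5033, -0.0521, 0.0813]
eef_rot: [-167.5, 2.8, -98.9]
contact_force: [-6.9, 1.0, 8.0]
gripper_width: 0.0005
```

```bash
cat >> u.py <<'E'
def tilt():
    c=cap('side','side_tilt.png'); P=cloud(c);N=nestxy(P);Z=P[...,2]
    # +y side face dots: dark points at lat ~44; print hull of x,z
    s=(c['depth']>0)&(Z>.004)&(Z<.14)&(N[...,0]>-.1)&(N[...,0]<.13)&(abs(N[...,1]-.0435)<.003)
    s=cv2.morphologyEx(s.astype(np.uint8),cv2.MORPH_OPEN,np.ones((3,3)))>0
    q=np.c_[N[s][:,0],Z[s]]*1000; b=cv2.minAreaRect(q.astype(np.float32)); print('side face x,z box',len(q),cv2.boxPoints(b).round().tolist(),round(b[2],1))
E
python3 - <<'E'
from u import *
state(); print(nestxy(r.get_state()['tcp_pos'])); topplane(); tilt()
E
```

```text
[ 19.1   4.5 -43.6   6.9 -29.7 -34. ] [ 0.5033 -0.0521  0.0813] [-6.9  1.   8. ] [0.57 2.35 0.18] 16.5
[-0.0633158  -0.00662328]
top plane slope deg x,y [-0.22 -2.55] z at -40: 0.1031 433 0.004
+y side yaw vs nest 0.75 lat at -39 0.0436 440 0.0009
side face x,z box 767 [[-80.0, 20.0], [95.0, -27.0], [122.0, 72.0], [-53.0, 119.0]] 74.9
```

Call:
step_arm(
  increments=[
    {"tx": 1.5,"ty": -0.2,"tz": 2.5,"ax": 0,"ay": 0,"az": 0,"claw": -1},
    {"tx": 3,"ty": -0.5,"tz": 2,"ax": 0,"ay": 0,"az": 0,"claw": -1},
    {"tx": 3,"ty": -0.5,"tz": 2,"ax": 0,"ay": 0,"az": 0,"claw": -1},
  ],
)

```text
time_s: 16.9
tcp_pos: [0.5109, -0.0533, 0.0874]
eef_rot: [-167.5, 2.8, -98.9]
contact_force: [-1.2, 1.2, -0.8]
gripper_width: 0.0008
```

Call:
step_arm(
  increments=[
    {"tx": 3,"ty": -0.5,"tz": 2,"ax": 0,"ay": 0,"az": 0,"claw": -1},
    {"tx": 3,"ty": -0.5,"tz": 1.5,"ax": 0,"ay": 0,"az": 0,"claw": -1},
  ],
)

```text
time_s: 17.1
tcp_pos: [0.5169, -0.0543, 0.0909]
eef_rot: [-167.5, 2.8, -98.9]
contact_force: [-1.5, 0.3, -0.7]
gripper_width: 0.0006
```

Call:
step_arm(
  increments=[
    {"tx": 3,"ty": -0.5,"tz": 1.5,"ax": 0,"ay": 0,"az": 0,"claw": -1},
    {"tx": 3,"ty": -0.5,"tz": 1.5,"ax": 0,"ay": 0,"az": 0,"claw": -1},
  ],
)

```text
time_s: 17.3
tcp_pos: [0.5228, -0.0554, 0.0938]
eef_rot: [-167.5, 2.8, -98.9]
contact_force: [-0.8, 0.4, -0.5]
gripper_width: 0.0009
```

```bash
python3 - <<'E'
from u import *
state(); print(nestxy(r.get_state()['tcp_pos'])); tilt()
E
```

```text
[ 17.8   5.4 -40.    5.9 -32.3 -31.6] [ 0.5228 -0.0554  0.0938] [-0.8  0.4 -0.5] [-0.    1.17  0.01] 17.3
[-0.04359188 -0.00681313]
side face x,z box 716 [[-77.0, 33.0], [-0.0, -1.0], [41.0, 91.0], [-36.0, 126.0]] 65.7
```

Call:
step_arm(
  increments=[
    {"tx": 3,"ty": -0.5,"tz": 0,"ax": 0,"ay": 0,"az": 0,"claw": -1},
    {"tx": 3,"ty": -0.5,"tz": 0,"ax": 0,"ay": 0,"az": 0,"claw": -1},
  ],
)

```text
time_s: 17.55
tcp_pos: [0.529, -0.0563, 0.0941]
eef_rot: [-167.5, 2.8, -98.9]
contact_force: [-2.4, -0.0, 3.5]
gripper_width: 0.0008
```

Call:
step_arm(
  increments=[
    {"tx": 3,"ty": -0.5,"tz": 0.5,"ax": 0,"ay": 0,"az": 0,"claw": -1},
    {"tx": 3,"ty": -0.5,"tz": 0.5,"ax": 0,"ay": 0,"az": 0,"claw": -1},
    {"tx": 3,"ty": -0.5,"tz": 0.5,"ax": 0,"ay": 0,"az": 0,"claw": -1},
  ],
)

```text
time_s: 17.85
tcp_pos: [0.5379, -0.0578, 0.0954]
eef_rot: [-167.5, 2.8, -98.9]
contact_force: [-0.9, 0.2, 2.9]
gripper_width: 0.0006
```

```bash
python3 - <<'E'
from u import *
state(); print(nestxy(r.get_state()['tcp_pos'])); tilt()
E
```

```text
[ 16.9   6.7 -38.    5.4 -33.  -30.3] [ 0.5379 -0.0578  0.0954] [-0.9  0.2  2.9] [0.12 0.92 0.02] 17.85
[-0.02826309 -0.00682267]
side face x,z box 733 [[-73.0, 45.0], [3.0, -3.0], [56.0, 81.0], [-20.0, 129.0]] 57.9
```

Tilt is now about 32–33° at low force. I continue forward.

Call:
step_arm(
  increments=[
    {"tx": 3,"ty": -0.5,"tz": 0.5,"ax": 0,"ay": 0,"az": 0,"claw": -1},
    {"tx": 3,"ty": -0.5,"tz": 0.5,"ax": 0,"ay": 0,"az": 0,"claw": -1},
    {"tx": 3,"ty": -0.5,"tz": 0.5,"ax": 0,"ay": 0,"az": 0,"claw": -1},
    {"tx": 3,"ty": -0.5,"tz": 0.5,"ax": 0,"ay": 0,"az": 0,"claw": -1},
  ],
)

```text
time_s: 18.3
tcp_pos: [0.5495, -0.0599, 0.097]
eef_rot: [-167.6, 2.8, -98.9]
contact_force: [-0.2, 0.4, 0.0]
gripper_width: 0.0008
```

Call:
step_arm(
  increments=[
    {"tx": 3,"ty": -0.5,"tz": 0,"ax": 0,"ay": 0,"az": 0,"claw": -1},
    {"tx": 3,"ty": -0.5,"tz": 0,"ax": 0,"ay": 0,"az": 0,"claw": -1},
    {"tx": 3,"ty": -0.5,"tz": 0,"ax": 0,"ay": 0,"az": 0,"claw": -1},
    {"tx": 3,"ty": -0.5,"tz": 0,"ax": 0,"ay": 0,"az": 0,"claw": -1},
  ],
)

```text
time_s: 18.7
tcp_pos: [0.5617, -0.0619, 0.0972]
eef_rot: [-167.5, 2.8, -98.9]
contact_force: [0.1, 0.5, 0.2]
gripper_width: 0.0002
```

```bash
python3 - <<'E'
from u import *
state(); print(nestxy(r.get_state()['tcp_pos'])); tilt()
E
```

```text
[ 15.5   8.9 -34.8   4.7 -34.  -28.3] [ 0.5617 -0.0619  0.0972] [0.1 0.5 0.2] [ 0.    0.83 -0.01] 18.7
[-0.00410713 -0.00708824]
side face x,z box 728 [[-66.0, 60.0], [23.0, -35.0], [112.0, 48.0], [23.0, 144.0]] 43.3
```

Call:
step_arm(
  increments=[
    {"tx": 3,"ty": -0.5,"tz": 0,"ax": 0,"ay": 0,"az": 0,"claw": -1},
    {"tx": 3,"ty": -0.5,"tz": 0,"ax": 0,"ay": 0,"az": 0,"claw": -1},
    {"tx": 3,"ty": -0.5,"tz": 0,"ax": 0,"ay": 0,"az": 0,"claw": -1},
    {"tx": 0,"ty": 0,"tz": 0,"ax": 0,"ay": 0,"az": 0,"claw": -1},
    {"tx": 0,"ty": 0,"tz": 0,"ax": 0,"ay": 0,"az": 0,"claw": -1},
    {"tx": 0,"ty": 0,"tz": 0,"ax": 0,"ay": 0,"az": 0,"claw": -1},
  ],
)

```text
time_s: 19.35
tcp_pos: [0.5703, -0.0633, 0.0971]
eef_rot: [-167.6, 2.8, -98.9]
contact_force: [0.9, -0.4, 0.2]
gripper_width: 0.0005
```

```bash
python3 - <<'E'
from u import *
state(); print(nestxy(r.get_state()['tcp_pos'])); tilt()
E
```

```text
[ 15.    9.7 -33.7   4.5 -34.3 -27.6] [ 0.5703 -0.0633  0.0971] [ 0.9 -0.4  0.2] [-0.03  0.81 -0.02] 19.35
[ 0.00455034 -0.00720587]
side face x,z box 729 [[-25.0, 91.0], [-24.0, 4.0], [90.0, 6.0], [88.0, 94.0]] 1.2
```

The box has fallen flat with its panel up: foot at about −22 mm, top at 88 mm. The hand goes up, back and down behind the foot face.

Call:
step_arm(
  increments=[
    {"tx": 0,"ty": 0,"tz": 20,"ax": 0,"ay": 0,"az": 0,"claw": -1},
    {"tx": -22,"ty": 3.5,"tz": 5,"ax": 0,"ay": 0,"az": 0,"claw": -1},
    {"tx": -24,"ty": 4,"tz": 0,"ax": 0,"ay": 0,"az": 0,"claw": -1},
    {"tx": -22,"ty": 3.5,"tz": 0,"ax": 0,"ay": 0,"az": 0,"claw": -1},
    {"tx": -6,"ty": 1,"tz": -25,"ax": 0,"ay": 0,"az": 0,"claw": -1},
    {"tx": 0,"ty": 0,"tz": -25,"ax": 0,"ay": 0,"az": 0,"claw": -1},
    {"tx": 0,"ty": 0,"tz": -25,"ax": 0,"ay": 0,"az": 0,"claw": -1},
    {"tx": 0,"ty": 0,"tz": -25,"ax": 0,"ay": 0,"az": 0,"claw": -1},
    {"tx": 0,"ty": 0,"tz": 0,"ax": 0,"ay": 0,"az": 0,"claw": -1},
  ],
)

```text
time_s: 20.3
tcp_pos: [0.4939, -0.0522, 0.0195]
eef_rot: [-167.8, 2.6, -98.9]
contact_force: [-0.2, -0.4, -0.5]
gripper_width: 0.0003
```

```bash
cat >> u.py <<'E'
def lying():
    c=cap('side','side_ly.png'); P=cloud(c);N=nestxy(P);Z=P[...,2]; ok=c['depth']>0
    m=ok&(abs(Z-.088)<.005)&(N[...,0]>-.05)&(N[...,0]<.12)&(abs(N[...,1])<.08)
    m=cv2.morphologyEx(m.astype(np.uint8),cv2.MORPH_OPEN,np.ones((3,3)))>0
    b=cv2.minAreaRect((N[m]*1000).astype(np.float32)); print('panel top',m.sum(),b,np.median(Z[m]))
    s=ok&(Z>.02)&(Z<.08)&(N[...,0]>-.03)&(N[...,0]<.09)&(abs(N[...,1]-.044)<.012)
    q=N[s]; k=np.ones(len(q),bool)
    for _ in range(6):
        p=np.polyfit(q[k,0],q[k,1],1); e=q[:,1]-np.polyval(p,q[:,0]); k=abs(e)<2*np.std(e[k])
    print('side yaw',np.degrees(np.arctan(p[0])).round(2),'lat',np.polyval(p,.03).round(4),k.sum(),'x range',np.percentile(q[k,0],[1,99]).round(4))
    hsv=cv2.cvtColor(c['image'],cv2.COLOR_BGR2HSV); h,sa,v=[hsv[...,i].astype(int) for i in range(3)]
    o=ok&(h>5)&(h<20)&(sa>150)&(v>100)&(Z>.043)&(Z<.056)&(abs(N[...,1])<.07)&(N[...,0]>.06)&(N[...,0]<.14)
    print('bar',o.sum(),(np.median(N[o],axis=0)*1000).round(1),(np.percentile(N[o][:,0],[3,97])*1000).round(1))
E
python3 - <<'E'
from u import *
state(); print(r.get_state()['eef_rot'],nestxy(r.get_state()['tcp_pos'])); lying()
c=cap('side'); cv2.imwrite('pics/s7c.png',cv2.resize(c['image'][130:270,220:410],(800,590)))
E
```

```text
[ 19.3  10.  -50.2  11.1 -18.2 -38.6] [ 0.4939 -0.0522  0.0195] [-0.2 -0.4 -0.5] [-0.11  0.88  0.03] 20.3
[-167.84132775    2.61502295  -98.90665647] [-0.07262053 -0.00818214]
panel top 573 ((27.747886657714844, 22.349565505981445), (106.0619888305664, 45.73271179199219), 0.011224635876715183) 0.08788643132875473
side yaw 0.52 lat 0.0441 443 x range [-0.0224  0.0758]
bar 44 [102.8  41.1] [ 96.2 110.4]
```

View pics/s7c.png

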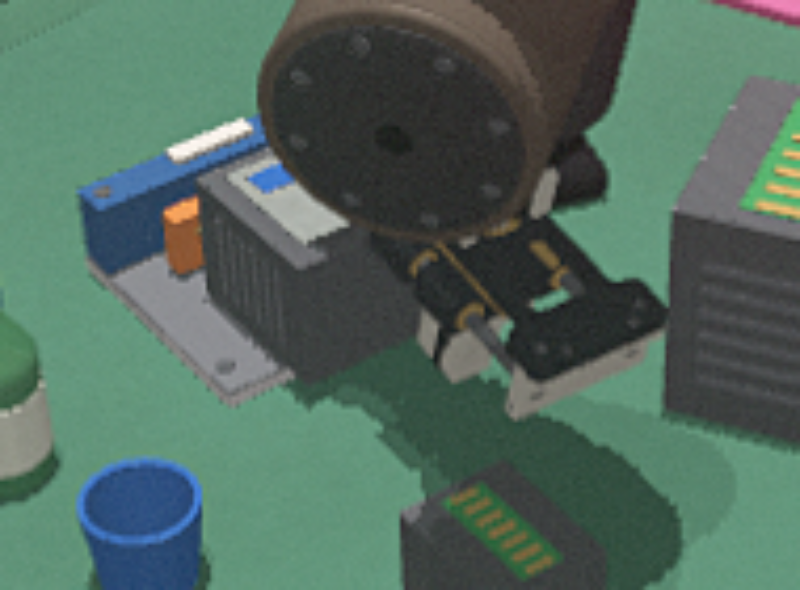

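The box lies panel-up on the shelf, with its foot about 22 mm before the ledge, and the hand is behind the foot face. Now I push along the nest axis.

Call:
step_arm(
  increments=[
    {"tx": 10,"ty": -1.3,"tz": 0,"ax": 0,"ay": 0,"az": 0,"claw": -1},
    {"tx": 10,"ty": -1.3,"tz": 0,"ax": 0,"ay": 0,"az": 0,"claw": -1},
    {"tx": 8,"ty": -1.2,"tz": 0,"ax": 0,"ay": 0,"az": 0,"claw": -1},
    {"tx": 4,"ty": -0.6,"tz": 0,"ax": 0,"ay": 0,"az": 0,"claw": -1},
    {"tx": 3,"ty": -0.5,"tz": 0,"ax": 0,"ay": 0,"az": 0,"claw": -1},
    {"tx": 2,"ty": -0.3,"tz": 0,"ax": 0,"ay": 0,"az": 0,"claw": -1},
  ],
)

```text
time_s: 21.0
tcp_pos: [0.5335, -0.0567, 0.0221]
eef_rot: [-167.6, 2.8, -98.9]
contact_force: [0.1, -0.5, 0.4]
gripper_width: 0.0003
```

Call:
step_arm(
  increments=[
    {"tx": 2,"ty": -0.3,"tz": 0,"ax": 0,"ay": 0,"az": 0,"claw": -1},
    {"tx": 2,"ty": -0.3,"tz": 0,"ax": 0,"ay": 0,"az": 0,"claw": -1},
    {"tx": 1.5,"ty": -0.2,"tz": 0,"ax": 0,"ay": 0,"az": 0,"claw": -1},
  ],
)

```text
time_s: 21.3
tcp_pos: [0.5373, -0.0578, 0.0217]
eef_rot: [-167.7, 2.7, -98.9]
contact_force: [-7.4, 1.3, 5.8]
gripper_width: 0.0003
```

Call:
step_arm(
  increments=[
    {"tx": 1.5,"ty": -0.2,"tz": 0,"ax": 0,"ay": 0,"az": 0,"claw": -1},
    {"tx": 1.5,"ty": -0.2,"tz": 0,"ax": 0,"ay": 0,"az": 0,"claw": -1},
    {"tx": 1.5,"ty": -0.2,"tz": 0,"ax": 0,"ay": 0,"az": 0,"claw": -1},
  ],
)

```text
time_s: 21.6
tcp_pos: [0.5413, -0.0585, 0.0216]
eef_rot: [-167.7, 2.7, -98.9]
contact_force: [-7.3, 0.9, 5.7]
gripper_width: 0.0005
```

```bash
python3 - <<'E'
from u import *
state(); print(r.get_state()['eef_rot'],nestxy(r.get_state()['tcp_pos'])); lying()
E
```

```text
[ 16.5  13.7 -43.2   8.  -21.1 -32.8] [ 0.5413 -0.0585  0.0216] [-7.3  0.9  5.7] [0.42 2.87 0.15] 21.6
[-167.7216058     2.68735146  -98.91771408] [-0.02477472 -0.00698633]
panel top 594 ((33.322872161865234, 8.579530715942383), (102.034423828125, 73.6821517944336), 0.944016695022583) 0.08807468580590355
side yaw 0.79 lat 0.0437 454 x range [-0.0174  0.0816]
bar 36 [102.4  41.6] [ 97.1 110.8]
```

Call:
step_arm(
  increments=[
    {"tx": 1.5,"ty": -0.2,"tz": 0.5,"ax": 0,"ay": 0,"az": 0,"claw": -1},
    {"tx": 1.5,"ty": -0.2,"tz": 0.2,"ax": 0,"ay": 0,"az": 0,"claw": -1},
    {"tx": 1.5,"ty": -0.2,"tz": 0,"ax": 0,"ay": 0,"az": 0,"claw": -1},
    {"tx": 1.5,"ty": -0.2,"tz": 0,"ax": 0,"ay": 0,"az": 0,"claw": -1},
  ],
)

```text
time_s: 22.05
tcp_pos: [0.5492, -0.0588, 0.0226]
eef_rot: [-167.6, 2.7, -98.9]
contact_force: [-2.2, 0.5, -1.1]
gripper_width: 0.0005
```

Call:
step_arm(
  increments=[
    {"tx": 1.5,"ty": -0.2,"tz": 0,"ax": 0,"ay": 0,"az": 0,"claw": -1},
    {"tx": 1.5,"ty": -0.2,"tz": 0,"ax": 0,"ay": 0,"az": 0,"claw": -1},
    {"tx": 1.5,"ty": -0.2,"tz": 0,"ax": 0,"ay": 0,"az": 0,"claw": -1},
  ],
)

```text
time_s: 22.35
tcp_pos: [0.554, -0.0594, 0.0228]
eef_rot: [-167.6, 2.8, -98.9]
contact_force: [-2.4, -0.6, -1.8]
gripper_width: 0.0005
```

Call:
step_arm(
  increments=[
    {"tx": 1,"ty": -0.2,"tz": 0,"ax": 0,"ay": 0,"az": 0,"claw": -1},
    {"tx": 1,"ty": -0.2,"tz": 0,"ax": 0,"ay": 0,"az": 0,"claw": -1},
    {"tx": 1,"ty": -0.2,"tz": 0,"ax": 0,"ay": 0,"az": 0,"claw": -1},
  ],
)

```text
time_s: 22.65
tcp_pos: [0.5552, -0.0603, 0.0221]
eef_rot: [-167.7, 2.7, -98.9]
contact_force: [-7.3, 3.0, -0.9]
gripper_width: 0.0007
```

Call:
step_arm(
  increments=[
    {"tx": 1,"ty": -0.2,"tz": 0,"ax": 0,"ay": 0,"az": 0,"claw": -1},
    {"tx": 1,"ty": -0.2,"tz": 0,"ax": 0,"ay": 0,"az": 0,"claw": -1},
  ],
)

```text
time_s: 22.85
tcp_pos: [0.5569, -0.0606, 0.022]
eef_rot: [-167.7, 2.7, -98.9]
contact_force: [-8.0, 3.9, -0.9]
gripper_width: 0.0006
```

```bash
python3 - <<'E'
from u import *
state(); print(r.get_state()['eef_rot'],nestxy(r.get_state()['tcp_pos'])); lying()
E
```

```text
[ 15.7  15.  -40.9   7.1 -22.1 -31.2] [ 0.5569 -0.0606  0.022 ] [-8.   3.9 -0.9] [1.23 3.65 0.37] 22.85
[-167.73283927    2.70174554  -98.91428545] [-0.00902676 -0.00661403]
panel top 635 ((48.9446907043457, 5.5300750732421875), (80.55562591552734, 107.37169647216797), 89.11197662353516) 0.08813229308487136
side yaw 1.01 lat 0.0439 415 x range [-0.0011  0.0883]
bar 22 [104.2  46.1] [ 97.4 112.2]
```

Call:
step_arm(
  increments=[
    {"tx": 1,"ty": -0.2,"tz": 0,"ax": 0,"ay": 0,"az": 0,"claw": -1},
    {"tx": 1,"ty": -0.2,"tz": 0,"ax": 0,"ay": 0,"az": 0,"claw": -1},
  ],
)

```text
time_s: 23.1
tcp_pos: [0.5589, -0.061, 0.022]
eef_rot: [-167.7, 2.7, -98.9]
contact_force: [-7.3, 4.1, -1.3]
gripper_width: 0.0001
```

Call:
step_arm(
  increments=[
    {"tx": 1,"ty": -0.2,"tz": 0,"ax": 0,"ay": 0,"az": 0,"claw": -1},
    {"tx": 1,"ty": -0.2,"tz": 0,"ax": 0,"ay": 0,"az": 0,"claw": -1},
  ],
)

```text
time_s: 23.3
tcp_pos: [0.5609, -0.0614, 0.022]
eef_rot: [-167.7, 2.7, -98.9]
contact_force: [-7.4, 3.0, -0.8]
gripper_width: 0.0009
```

Call:
step_arm(
  increments=[
    {"tx": 1,"ty": -0.2,"tz": 0,"ax": 0,"ay": 0,"az": 0,"claw": -1},
  ],
)

```text
time_s: 23.4
tcp_pos: [0.5619, -0.0616, 0.0219]
eef_rot: [-167.7, 2.7, -98.9]
contact_force: [-8.4, 3.5, -1.8]
gripper_width: 0.0006
```

Call:
step_arm(
  increments=[
    {"tx": 0.7,"ty": -0.1,"tz": 0,"ax": 0,"ay": 0,"az": 0,"claw": -1},
  ],
)

```text
time_s: 23.5
tcp_pos: [0.5627, -0.0617, 0.022]
eef_rot: [-167.7, 2.7, -98.9]
contact_force: [-7.4, 3.9, -1.2]
gripper_width: 0.0004
```

Call:
step_arm(
  increments=[
    {"tx": 0.7,"ty": -0.1,"tz": 0,"ax": 0,"ay": 0,"az": 0,"claw": -1},
  ],
)

```text
time_s: 23.6
tcp_pos: [0.5627, -0.0618, 0.0217]
eef_rot: [-167.8, 2.7, -98.9]
contact_force: [-13.4, 6.6, 2.9]
gripper_width: 0.0004
```

Force has jumped after 8 mm of bar travel, which looks like the hard stop. I nudge once to confirm, then retreat.

Call:
step_arm(
  increments=[
    {"tx": 0.3,"ty": 0.3,"tz": 0,"ax": 0,"ay": 0,"az": 0,"claw": -1},
  ],
)

```text
time_s: 23.7
tcp_pos: [0.5628, -0.0616, 0.0218]
eef_rot: [-167.8, 2.7, -98.9]
contact_force: [-10.3, 2.0, 1.8]
gripper_width: 0.0003
```

```bash
python3 - <<'E'
from u import *
state(); print(nestxy(r.get_state()['tcp_pos'])); lying()
E
```

```text
[ 15.4  15.5 -39.9   6.8 -22.5 -30.6] [ 0.5628 -0.0616  0.0218] [-10.3   2.    1.8] [1.16 4.5  0.38] 23.7
[-0.00308641 -0.00669925]
panel top 635 ((54.92844009399414, 7.605201721191406), (78.31636047363281, 106.33226013183594), 89.181640625) 0.08818524118420712
side yaw 1.09 lat 0.0438 388 x range [0.0044 0.089 ]
bar 22 [112.5  47. ] [104.9 119.5]
```

Call:
step_arm(
  increments=[
    {"tx": 0.5,"ty": 0,"tz": 0.2,"ax": 0,"ay": 0,"az": 0,"claw": -1},
  ],
)

```text
time_s: 23.85
tcp_pos: [0.5628, -0.0617, 0.0217]
eef_rot: [-167.8, 2.7, -98.9]
contact_force: [-12.4, 6.0, 2.6]
gripper_width: 0.0005
```

Call:
step_arm(
  increments=[
    {"tx": 0.3,"ty": 0,"tz": 0.1,"ax": 0,"ay": 0,"az": 0,"claw": -1},
  ],
)

```text
time_s: 23.95
tcp_pos: [0.5628, -0.0617, 0.0217]
eef_rot: [-167.9, 2.7, -98.9]
contact_force: [-14.1, 6.2, 3.2]
gripper_width: 0.0012
```

TCP holds still at 0.5628 while the force rises to about 16 N, so the bar is at its hard stop. The hand withdraws.

Call:
step_arm(
  increments=[
    {"tx": -3,"ty": 0.5,"tz": 0,"ax": 0,"ay": 0,"az": 0,"claw": -1},
    {"tx": -10,"ty": 1.6,"tz": 0,"ax": 0,"ay": 0,"az": 0,"claw": -1},
    {"tx": -20,"ty": 3.2,"tz": 0,"ax": 0,"ay": 0,"az": 0,"claw": -1},
    {"tx": -15,"ty": 2.4,"tz": 10,"ax": 0,"ay": 0,"az": 0,"claw": -1},
    {"tx": 0,"ty": 0,"tz": 35,"ax": 0,"ay": 0,"az": 0,"claw": -1},
    {"tx": 0,"ty": 0,"tz": 40,"ax": 0,"ay": 0,"az": 0,"claw": -1},
    {"tx": 0,"ty": 0,"tz": 40,"ax": 0,"ay": 0,"az": 0,"claw": -1},
    {"tx": 0,"ty": 0,"tz": 40,"ax": 0,"ay": 0,"az": 0,"claw": -1},
    {"tx": -10,"ty": -30,"tz": 30,"ax": 0,"ay": 0,"az": 0,"claw": -1},
    {"tx": -10,"ty": -40,"tz": 10,"ax": 0,"ay": 0,"az": 0,"claw": -1},
    {"tx": -10,"ty": -40,"tz": 0,"ax": 0,"ay": 0,"az": 0,"claw": -1},
    {"tx": 0,"ty": 0,"tz": 0,"ax": 0,"ay": 0,"az": 0,"claw": -1},
  ],
)

```text
time_s: 25.15
tcp_pos: [0.488, -0.1669, 0.2298]
eef_rot: [-167.3, 2.8, -99.1]
contact_force: [-0.4, -0.1, 0.3]
gripper_width: 0.0004
```

Call:
step_arm(
  increments=[
    {"tx": -10,"ty": -45,"tz": 0,"ax": 0,"ay": 0,"az": 0,"claw": -1},
    {"tx": -10,"ty": -45,"tz": 0,"ax": 0,"ay": 0,"az": 0,"claw": -1},
    {"tx": -10,"ty": -45,"tz": 0,"ax": 0,"ay": 0,"az": 0,"claw": -1},
    {"tx": -10,"ty": -45,"tz": 0,"ax": 0,"ay": 0,"az": 0,"claw": -1},
    {"tx": 0,"ty": 0,"tz": 0,"ax": 0,"ay": 0,"az": 0,"claw": -1},
    {"tx": 0,"ty": 0,"tz": 0,"ax": 0,"ay": 0,"az": 0,"claw": -1},
  ],
)

```text
time_s: 25.75
tcp_pos: [0.4482, -0.3446, 0.2281]
eef_rot: [-167.5, 2.7, -99.1]
contact_force: [-0.2, 1.2, -0.3]
gripper_width: 0.0003
```

```bash
python3 - <<'E'
from u import *
state(); lying()
c=cap('top'); P=cloud(c); N=nestxy(P);Z=P[...,2]; ok=c['depth']>0
m=ok&(abs(Z-.088)<.005)&(N[...,0]>-.05)&(N[...,0]<.14)&(abs(N[...,1])<.08)
m=cv2.morphologyEx(m.astype(np.uint8),cv2.MORPH_OPEN,np.ones((3,3)))>0
print('top: panel',m.sum(),cv2.minAreaRect((N[m]*1000).astype(np.float32)))
hsv=cv2.cvtColor(c['image'],cv2.COLOR_BGR2HSV); h,s,v=[hsv[...,i].astype(int) for i in range(3)]
o=ok&(h>5)&(h<20)&(s>150)&(v>100)&(Z>.04)&(Z<.056)&(abs(N[...,1])<.07)&(N[...,0]>.06)&(N[...,0]<.14)
print('bar',o.sum(),cv2.minAreaRect((N[o]*1000).astype(np.float32)) if o.sum()>5 else '')
for nm,roi,lo in (('bottle',(250,108,290,150),.02),('cup',(250,165,290,205),.02),('mouse',(425,110,475,170),.012)):
    x0,y0,x1,y1=roi; m=np.zeros(Z.shape,bool);m[y0:y1,x0:x1]=True; m&=ok&(Z>lo)&(Z<.2)
    z=np.percentile(Z[m],95); print(nm,cv2.minAreaRect((P[m&(Z>z-.012)][:,:2]*1000).astype(np.float32)))
cv2.imwrite('pics/t8.png',cv2.resize(c['image'][60:260,260:500],(720,600)))
E
```

```text
[-21.8   3.6 -17.1  -6.3 -57.8  15.3] [ 0.4482 -0.3446  0.2281] [-0.2  1.2 -0.3] [ 0.01  0.81 -0.  ] 25.75
panel top 1250 ((56.35268020629883, -4.986782073974609), (107.03024291992188, 101.89338684082031), 0.04407815635204315) 0.08811113562313011
side yaw 0.62 lat 0.0442 374 x range [0.0037 0.0894]
bar 14 [112.5  45.9] [107.7 121.2]
top: panel 2440 ((54.862701416015625, -4.633220672607422), (100.78706359863281, 100.81680297851562), 0.08687037974596024)
bar 10 ((112.05748748779297, 48.299034118652344), (2.863718271255493, 11.33029556274414), 87.49988555908203)
bottle ((627.3005981445312, 132.1719207763672), (23.476112365722656, 24.419057846069336), 67.65414428710938)
cup ((513.2994384765625, 130.5900421142578), (56.3486328125, 56.49258804321289), 19.256122589111328)
mouse ((614.227783203125, -222.246337890625), (108.65281677246094, 52.48799514770508), 8.357715606689453)
```

View pics/t8.png

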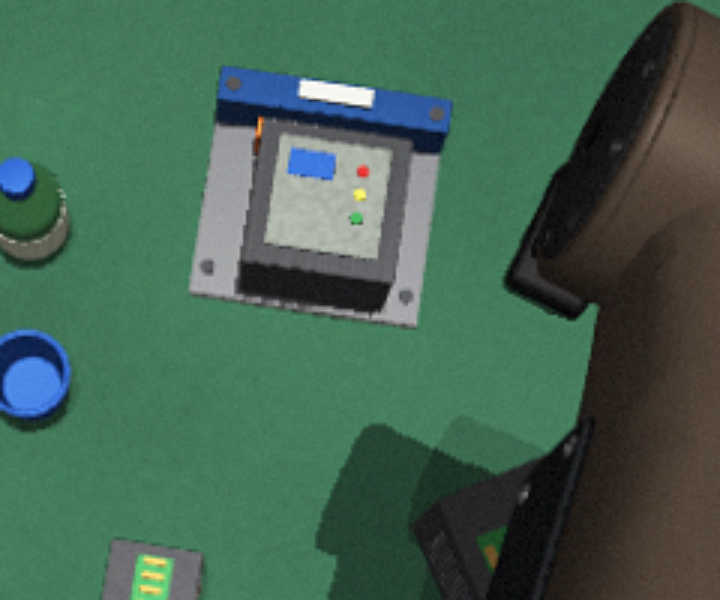

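The box is flat with its panel up, foot about +5 mm and pad end about 105 mm, square to 0.1°. The bottle and cup have not moved, and the visible end of the mouse is where it was. Handing in.

```bash
python3 -c "
from plant import r
print(r.close_job())"
```

```text
the job is handed in; nothing more can be done
None
```

The controller box is lying in the far nest with its grey panel facing up, the orange contact bar is pushed fully home, and the job is handed in at 25.8 s.

**What I did**
- I slid the box to the ledge and squared it against it.
- I tipped it forward by pushing high on the grey panel until it fell onto the shelf.
- I pushed it along the shelf to the bar's hard stop, then moved the hand clear.

**Final checks**
- **Box position:** the foot is about 5 mm past the ledge and the pad end about 105 mm. It lies flat, with its top at 88 mm, and square to about 0.1° in the top view (0.6° in the side view). It sits about 5 mm off the nest's centre line.
- **Contact bar:** its face moved from about 97 to 105 mm past the ledge. It stayed put while the push rose to about 16 N.
- **Bystanders:** the bottle and cup are within about 1 mm of where they started. The arm partly hid the mouse in the last view, so I compared only its visible corner, which had not moved.

**What went wrong or disagreed**
- **Fingertip position:** the real fingertips were about 40 mm further back along the tool than the stated TCP and finger overhang imply. The pushes meant for about 35 mm height were therefore nearer 75 mm.
- **Early tipping:** because of that, the box lifted about 2.4° once before it was square. I backed off and it settled upright. I then squared it to about 0.5° before tipping.
- **First tipping attempt:** it passed over the box without touching it.
- **Forces:** the highest reading I saw was about 19 N in total, at the start of tipping. Forces are reported only at the end of each move, so peaks in between were not seen.

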